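# Make up a machine-mount kit in its compartment tray

## Task

Make up one machine-mount kit in the white-ribbed compartment tray, whichever way round the tray lies on the bench: lay the long support block flat and lengthwise in the long compartment. Then, looking at the tray with that long compartment on its far side and the row of three compartments on its near side, stand the thick-walled black bushing in the left compartment of the row, the dome-topped bumper in the right one and the steel spacer sleeve between them, and lay the steel washer flat and centred on top of the bushing. Leave the flat ribbed pad where it is: it is not part of the kit.

Things in the scene. Friction and masses are not known exactly. Their poses are not given: they have to be found in the camera images.
- tray: Clear kitting tray with white ribs, fixed, any yaw: 152 (x) x 225 (y) mm plus 5 mm flange, walls 3 mm thick, 12 mm high, floor 2 mm thick. Origin: centre of underside, z up. Long compartment 71 x 219 mm centred at x +37, y 0. Row of three, each 70 x 70 mm, centred at x -37 and y +73, 0, -73 mm: with the long one on the far side, y +73 is the left and y -73 the right.
- block_center (a point): Long black rubber support block with three feet below and a bright aluminium channel strip along its top: 150 mm along its x axis, 44 mm along y (the width to grip), 60 mm high. Point at its centre, 30 mm above its underside; z up. Starts flat on the bench.
- bushing_mid (a point): Thick-walled black rubber bushing, a plain upright tube 42 mm in diameter, bore 22 mm, 60 mm high. Point on its axis half-way up (30 mm); z along its axis. Starts standing on the bench.
- sleeve_mid (a point): Steel spacer sleeve, a bright upright tube 34 mm in diameter, bore 24 mm, 60 mm high. Point on its axis half-way up (30 mm); z along its axis. Starts standing on the bench.
- bumper_mid (a point): Black rubber bumper with a closed dome top: base flange 44 mm in diameter and 6 mm high, then a straight body 36 mm in diameter from 8 to 42 mm height, then a round dome up to 60 mm. Point on its axis 30 mm above its underside; z along its axis. Starts standing on its flange.
- washer_mid (a point): Thick steel washer, 46 mm in diameter, bore 16 mm, 10 mm thick. Point at its centre, 5 mm above its underside; z along its axis. Starts lying flat on the bench.
- pad: Bystander, leave alone: flat black rubber pad, 80 x 56 mm, 20 mm high, with five ribs across its top. Origin at the centre of its underside. It stands among the kit parts but does not belong to the kit.

How it is judged:
At the end, for the whole second after the job is handed in: Block flat and lengthwise (0.25 rad) in the long compartment; bushing, sleeve and bumper upright on the floor of the left, middle and right compartments (within 18 mm of centre along each tray axis, sleeve 19); washer flat on the bushing, within 10 mm of its axis; all at rest (x of block_center in the frame of tray between 0.019 and 0.055 m and y of block_center in the frame of tray between -0.04 and 0.04 m and z of block_center in the frame of tray between 0.028 and 0.036 m and angle between each of block_center, bushing_mid, sleeve_mid, bumper_mid, washer_mid's own z axis and vertical below 0.1 rad and angle between the x axis of block_center and the y axis of tray, either way round below 0.25 rad and x of bushing_mid in the frame of tray between -0.055 and -0.019 m and y of bushing_mid in the frame of tray between 0.055 and 0.091 m and z of bushing_mid in the frame of tray between 0.028 and 0.036 m and x of sleeve_mid in the frame of tray between -0.056 and -0.018 m and y of sleeve_mid in the frame of tray between -0.019 and 0.019 m and z of sleeve_mid in the frame of tray between 0.028 and 0.036 m and x of bumper_mid in the frame of tray between -0.055 and -0.019 m and y of bumper_mid in the frame of tray between -0.091 and -0.055 m and z of bumper_mid in the frame of tray between 0.028 and 0.036 m and horizontal distance between washer_mid and bushing_mid below 0.01 m and z of washer_mid in the frame of bushing_mid between 0.031 and 0.039 m and linear speed of each of block, bushing, sleeve, bumper, washer below 0.02 m/s and angular speed of each of block, bushing, sleeve, bumper, washer below 0.2 rad/s); the robot touches nothing.
It fails at once if the ribbed pad is moved more than 20 mm (distance of pad from where it was at the start of the episode above 0.02 m).
It also fails if it takes over 109 s, if anything falls off the work surface, if the arm or the gripper's body presses on something with over 40 N, if the wrist force passes 120 N, or if a joint passes its speed limit or range.

## Robot

A 6-joint arm with a two-finger parallel gripper is mounted at the origin on the work surface. World frame = base frame: x ahead of the robot, y to its left, z up, the work surface at z = 0. Lengths are in m, angles in rad, forces in N, time in s.
With the tool pointing down it reaches from about 0.35 to 0.975 m from the base axis. Payload 4.9 kg.
Tool frame: the origin (TCP) lies at the very end of the fingers, on their centre line; the grasp point (between the pads) lies 19 mm behind it; x points along the fingers, z is the direction in which the jaws open and shut, and the axes are right-handed (so a half turn about x gives the same grasp; the last joint's range is limited). The gripper opens to 85 mm and grips with 20 to 120 N. Pads are 22 mm wide; open, the fingers measure 114 mm over their backs; the gripper's body (76 mm by 85 mm) begins 54 mm behind the grasp point. The pads swing forward as they close: fully open they stand 13 mm farther back than shut.
Start: joints at [1.055, 0.053, 1.613, -0, 1.476, -0.119], TCP at [0.242, 0.576, 0.231] pointing down, gripper open.
Joint ranges: [-3.01, 3.01], [-1.01, 2.22], [0.06, 2.58], [-1.02, 4.17], [0.09, 2.62], [-3.14, 3.14]. Speed limits (rad/s): [2.57, 2.57, 3.14, 3.14, 3.14, 3.14].

## Interface

Orientations are given as a unit quaternion [w, x, y, z].
In Python, from plant import manip, viewer gives the robot as it stands.
- The arm moves only by the shell command python3 -m inch 'ROWS'. ROWS is JSON, a list of rows, each an object with "fingers": the opening, from -1 (shut) to 1 (fully open), so that 0 is half open; "delta_pos": the shift along the tool's x, y, z in cm, a list of three; "twist": the turn, a rotation vector about the tool's x, y, z in degrees, a list of three. A call has 1 to 5 rows; each row shifts and turns the commanded pose from where the row before left it, along the tool's axes as they then stand; what a row does not reach is not made up. A row lasts 1/8 s, in which the tool goes at most 62.5 mm and 10.7 degrees, less where a joint would pass 70% of its speed; a pose out of reach is approached as far as the arm can. A call is refused whole if a number of a shift passes 6.25 or a number of a turn 10.7, either way. A call with a gripper value outside its range is refused whole. The fingers move at their own pace and stop on an object; the grip force is fixed at half the most. Time passes only in rows, so rows that do not move let the fingers close. It gives the time, the measured TCP pose, the force and the opening at its end, in the units of the state.
- manip.state(): the state, without advancing time (a new reading comes with each control period).
- viewer.grab_frame(name): name is "side" or "top" or "wrist"; returns a dict with "pixels" (384x512x3 uint8, blue, green, red), "range_z" (384x512 float32, m along the optical axis (not along the pixel's ray), 0 where there is no reading), "K" (3x3 intrinsics, pixels), "pose" (4x4, takes a point from camera to world coordinates). Camera axes: x right, y down, z forward; pixel columns grow to the right and rows downward; lengths in m; the calibration is good to about 2 mm. A picture is of the moment at which its call begins.
- manip.job_done(): hands the job in, once; it reports no verdict.
The state is a dict: "time": time; "joint_pos": joint angles; "joint_vel": joint speeds; "joint_efforts": joint torques, N m; "tool_pos": TCP position; "tool_rot": TCP orientation; "contact_force": force on the tool from outside, world axes, zero at the start; "ft_torque": the same for the moment, N m; "gripper_width": opening from 0.0 (shut) to 1.0 (fully open).
Only numpy, scipy, OpenCV 4.12 (cv2) and the standard library are available. Lean on these libraries where they do the work, as an engineer would, in place of code of your own. Each camera call takes 0.05 s, during which the arm holds its last target.

## Working session

There is one attempt and no reset: what is moved stays moved. The work goes in short steps, Python scripts to look and compute and a shell command to move; the robot and the scene stay as the last step left them, time stands still between calls to the robot, and variables do not carry over. Pictures are saved under pics/ and viewed, and the job is handed in when it is done.

```bash
ls; mkdir -p pics
cat > h.py <<'E'
import numpy as np, cv2
from plant import manip, viewer
def snap(n,f):
    d=viewer.grab_frame(n); cv2.imwrite('pics/'+f+'.png',d['pixels']); np.savez('pics/'+f+'.npz',**{k:np.asarray(v) for k,v in d.items()}); return d
def load(f): return dict(np.load('pics/'+f+'.npz'))
def pt(d,u,v,z=None):
    K=d['K'];P=d['pose']; r=np.linalg.inv(K)@[u,v,1]
    if z is None: c=r*d['range_z'][int(round(v)),int(round(u))]; return P[:3,:3]@c+P[:3,3]
    w=P[:3,:3]@r; return P[:3,3]+w*(z-P[2,3])/w[2]
E
python3 - <<'E'
from h import *
for n in ['top','side','wrist']: d=snap(n,n+'0'); print(n,d['pose'].round(3).tolist())
print(manip.state())
E
```

```text
pics
top [[-0.018, -0.995, 0.098, 0.353], [-1.0, 0.017, -0.012, 0.009], [0.011, -0.098, -0.995, 1.441], [0.0, 0.0, 0.0, 1.0]]
side [[0.719, -0.443, 0.535, -0.094], [-0.694, -0.48, 0.536, -0.574], [0.02, -0.757, -0.653, 0.758], [0.0, 0.0, 0.0, 1.0]]
wrist [[0.386, 0.889, 0.246, 0.18], [0.922, -0.372, -0.105, 0.601], [-0.002, 0.268, -0.964, 0.374], [0.0, 0.0, 0.0, 1.0]]
{'time': 0.15, 'joint_pos': array([ 1.05501080e+00,  5.32026288e-02,  1.61399304e+00, -2.16292259e-05,
        1.47598606e+00, -1.18971979e-01]), 'joint_vel': array([-9.14566608e-04,  1.37934710e-04, -1.40937984e-03, -3.87694997e-05,
       -6.47090698e-04, -3.59409938e-04]), 'joint_efforts': array([-4.92240360e-05, -3.94243634e+01, -3.70721447e+01, -1.11724064e-04,
        4.66509053e-03, -1.21062200e-05]), 'tool_pos': array([0.24129699, 0.5760118 , 0.2303384 ]), 'tool_rot': array([ 0.58824617, -0.39189785,  0.58924212,  0.39137737]), 'contact_force': array([ 0.06924277,  0.23439237, -0.31909023]), 'ft_torque': array([-0.06182557, -0.04307529,  0.01648721]), 'gripper_width': 1.003847960132118}
```

View pics/top0.png

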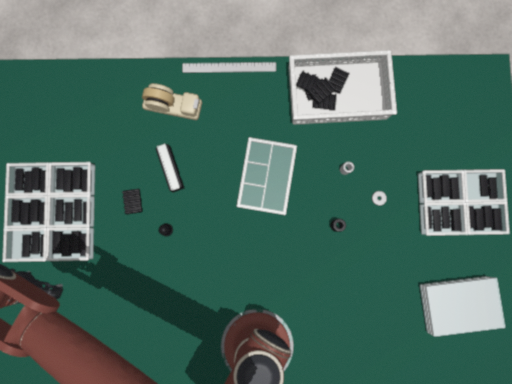

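View pics/side0.png

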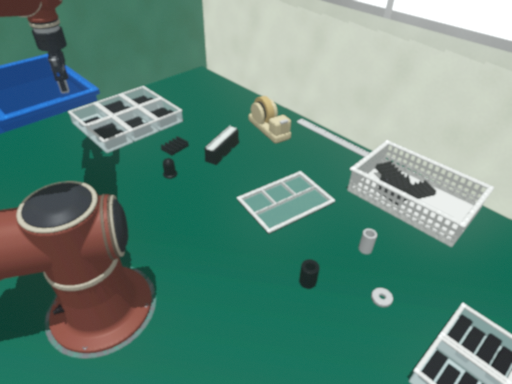

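Run:
```python
from h import *
d=load('top0'); print(d['K'])
im=d['pixels']
cv2.imwrite('pics/topc.png',cv2.resize(im[60:300,100:420],(800,600),interpolation=cv2.INTER_CUBIC))
```

```text
[[432.13301913   0.         257.45124979]
 [  0.         432.13301913 193.43509908]
 [  0.           0.           1.        ]]
```

View pics/topc.png

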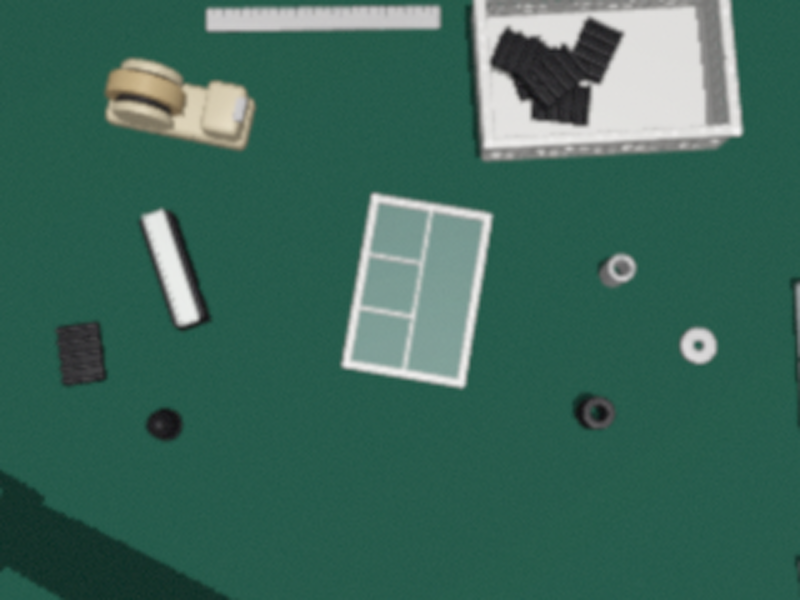

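The top view shows the block (crop ~172,268), bumper (165,424), bushing (597,412), sleeve (621,268), washer (699,345), pad (80,353), and the tray (corners 372,194 / 492,212 / 465,386 / 343,367). The tray's row of three is on the left of the image and its long compartment on the right.

Run:
```python
from h import *
d=load('top0')
def c(x,y,z): return pt(d,100+(x+.5)/2.5-.5,60+(y+.5)/2.5-.5,z).round(4)
for n,x,y,z in [('bump',165,424,.06),('bush',597,412,.06),('slee',621,268,.06),('wash',699,345,.01),('t1',372,194,.012),('t2',492,212,.012),('t3',465,386,.012),('t4',343,367,.012),('b1',142,213,.06),('b2',165,209,.06),('b3',202,322,.06),('b4',180,328,.06)]: print(n,c(x,y,z))
# cloud
D=d['range_z'];v,u=np.mgrid[60:300,100:420];K=d['K'];
P=np.stack([(u-K[0,2])/K[0,0],(v-K[1,2])/K[1,1],np.ones_like(u)],-1)*D[60:300,100:420,None]
W=P@d['pose'][:3,:3].T+d['pose'][:3,3]
h=W[...,2]
print(np.median(h))
for n,x,y in [('bump',165,424),('bush',597,412),('slee',621,268),('wash',699,345),('block',172,268),('pad',80,353)]:
    uu,vv=int(x/2.5),int(y/2.5); r=26 if n=='block' else 12
    w=W[vv-r:vv+r,uu-r:uu+r].reshape(-1,3); m=w[:,2]>w[:,2].max()-.012 if n!='wash' else w[:,2]>.006
    q=w[m]; (a,b),s,ang=cv2.minAreaRect(q[:,:2].astype(np.float32)*1000); print(n,len(q),q.mean(0).round(4),w[:,2].max(),(a,b),s,ang)
```

```text
bump [0.3788 0.2853 0.06  ]
bush [ 0.3844 -0.2655  0.06  ]
slee [ 0.5699 -0.3033  0.06  ]
wash [ 0.4723 -0.4149  0.01  ]
t1 [0.6835 0.0178 0.012 ]
t2 [ 0.6564 -0.1432  0.012 ]
t3 [ 0.4229 -0.1012  0.012 ]
t4 [0.4508 0.0599 0.012 ]
b1 [0.6518 0.3158 0.06  ]
b2 [0.6566 0.2861 0.06  ]
b3 [0.5085 0.2383 0.06  ]
b4 [0.5012 0.2665 0.06  ]
-0.0006790588223074545
bump 1 [0.3527 0.009  1.4409] 1.4408876299036109 (352.6754455566406, 8.999149322509766) (0.0, 0.0) 0.0
bush 4 [0.3527 0.009  1.4409] 1.4408876299036109 (352.6754455566406, 8.999149322509766) (0.0, 0.0) 0.0
slee 4 [0.3527 0.009  1.4409] 1.4408876299036109 (352.6754455566406, 8.999149322509766) (0.0, 0.0) 0.0
wash 81 [ 0.4725 -0.4077  0.0267] 1.4408876299036109 (429.33984375, -209.44186401367188) (51.5938835144043, 460.1234130859375) 12.9412260055542
block 10 [0.3527 0.009  1.4409] 1.4408876299036109 (352.6754455566406, 8.999149322509766) (0.0, 0.0) 0.0
pad 225 [0.4747 0.4066 0.0187] 0.025648709418973903 (475.9305725097656, 405.9381103515625) (75.67644500732422, 57.7020263671875) 5.47920036315918
```

View pics/wrist0.png

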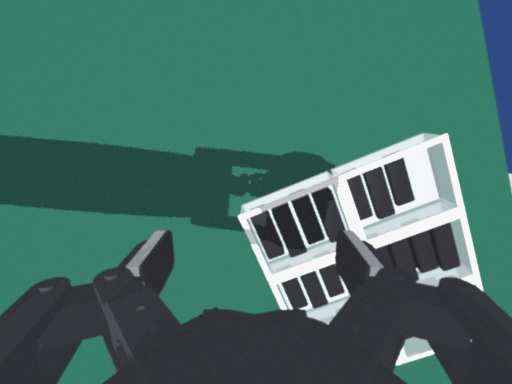

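```bash
cat >> h.py <<'E'
def cloud(d):
    D=d['range_z'];v,u=np.mgrid[:384,:512];K=d['K']
    P=np.stack([(u-K[0,2])/K[0,0],(v-K[1,2])/K[1,1],np.ones_like(u,float)],-1)*D[...,None]
    W=P@d['pose'][:3,:3].T+d['pose'][:3,3]; W[D==0]=np.nan; return W
def near(W,c,r,zl,zh):
    w=W.reshape(-1,3); return w[(np.hypot(*(w[:,:2]-c).T)<r)&(w[:,2]>zl)&(w[:,2]<zh)]
from scipy.spatial.transform import Rotation as R
T0=np.array([.5534,-.0417]); TX=np.array([-.166,-.986]);TY=np.array([.986,-.166])
def st():
    s=manip.state(); q=s['tool_rot']; r=R.from_quat(q[[1,2,3,0]]); M=r.as_matrix()
    print('t',round(s['time'],2),'pos',s['tool_pos'].round(4),'j',s['joint_pos'].round(2),'F',s['contact_force'].round(1),'w',round(float(s['gripper_width']),3))
    print(M.round(3).tolist()); return s,r
def go(x,y,z,jaw):
    "jaw: heading deg of tool z in world (mod 180)"
    s,r=st(); best=None
    for k in (0,180):
        a=np.deg2rad(jaw+k); X=np.array([0,0,-1.]);Z=np.array([np.cos(a),np.sin(a),0]);Y=np.cross(Z,X)
        g=R.from_matrix(np.c_[X,Y,Z]); rv=(r.inv()*g).as_rotvec(degrees=True); j6=s['joint_pos'][5]
        print('twist',rv.round(1), 'delta(cur axes) cm',(r.inv().apply(np.array([x,y,z])-s['tool_pos'])*100).round(2),'delta(final axes)',(g.inv().apply(np.array([x,y,z])-s['tool_pos'])*100).round(2))
E
python3 - <<'E'
from h import *
d=load('top0');W=cloud(d)
for n,c,r,zl,zh in [('bump',(.379,.285),.035,.03,.07),('bush',(.384,-.2655),.035,.04,.07),('slee',(.57,-.303),.035,.04,.07),('wash',(.472,-.415),.035,.004,.02),('block',(.578,.277),.1,.045,.07),('pad',(.475,.406),.06,.01,.03)]:
    q=near(W,np.array(c),r,zl,zh); print(n,len(q),q.mean(0).round(4),cv2.minAreaRect(q[:,:2].astype(np.float32)*1000))
d=load('side0');W=cloud(d);print('side')
for n,c,r,zl,zh in [('bump',(.379,.285),.035,.03,.07),('bush',(.384,-.2655),.035,.054,.07),('slee',(.57,-.303),.035,.054,.07),('wash',(.472,-.415),.035,.004,.02),('block',(.578,.277),.1,.054,.07)]:
    q=near(W,np.array(c),r,zl,zh); print(n,len(q),q.mean(0).round(4),cv2.minAreaRect(q[:,:2].astype(np.float32)*1000))
go(.379,.285,.2,0)
E
```

```text
bump 101 [0.379  0.2925 0.0528] ((378.85015869140625, 293.7286071777344), (32.405311584472656, 33.38996887207031), 41.06360626220703)
bush 113 [ 0.3832 -0.2675  0.0563] ((382.9427795410156, -267.3922119140625), (39.77571487426758, 38.46131134033203), 88.44845581054688)
slee 62 [ 0.57   -0.3037  0.0547] ((570.7122192382812, -303.53302001953125), (31.320743560791016, 32.16524887084961), 54.20115661621094)
wash 110 [ 0.4725 -0.4154  0.0079] ((473.46453857421875, -417.63787841796875), (44.34879684448242, 58.91588592529297), 12.96178150177002)
block 634 [0.5794 0.2777 0.0548] ((580.3055419921875, 278.857666015625), (150.50662231445312, 44.33856201171875), 18.329042434692383)
pad 346 [0.4745 0.4062 0.0163] ((475.2980041503906, 405.87744140625), (79.30193328857422, 57.7020263671875), 5.47920036315918)
side
bump 125 [0.3759 0.2841 0.0474] ((378.46075439453125, 287.71649169921875), (27.747451782226562, 34.147483825683594), 69.3326644897461)
bush 187 [ 0.384  -0.2729  0.0596] ((384.8463439941406, -272.63348388671875), (40.55530548095703, 39.28706741333008), 42.87126159667969)
slee 88 [ 0.5713 -0.3075  0.0588] ((572.112060546875, -307.5807189941406), (34.36478805541992, 32.20222473144531), 14.095763206481934)
wash 270 [ 0.4722 -0.4185  0.0099] ((473.2680969238281, -418.54925537109375), (43.359153747558594, 44.97804260253906), 49.75660705566406)
block 288 [0.5787 0.2726 0.0575] ((583.3135986328125, 274.3898010253906), (154.70901489257812, 44.477699279785156), 18.859479904174805)
t 0.15 pos [0.2413 0.576  0.2303] j [ 1.06  0.05  1.61 -0.    1.48 -0.12] F [ 0.1  0.2 -0.3] w 1.004
[[-0.001, -0.922, 0.386], [-0.001, 0.386, 0.922], [-1.0, 0.0, -0.002]]
twist [67.3 -0.1  0. ] delta(cur axes) cm [  3.06 -23.95 -21.51] delta(final axes) [  3.03 -29.1   13.77]
twist [-1.127e+02 -0.000e+00 -1.000e-01] delta(cur axes) cm [  3.06 -23.95 -21.51] delta(final axes) [  3.03  29.1  -13.77]
```

```bash
python3 -m inch '[{"fingers":1,"delta_pos":[0,-3,-5],"twist":[-10.3,0,0]},{"fingers":1,"delta_pos":[0,-3,-5],"twist":[-10.3,0,0]},{"fingers":1,"delta_pos":[0,-4,-3],"twist":[-10.3,0,0]},{"fingers":1,"delta_pos":[0,-5,-2],"twist":[-10.3,0,0]},{"fingers":1,"delta_pos":[0,0,0],"twist":[0,0,0]}]'
python3 - <<'E'
from h import *
go(.58,.276,.2,108.5)
E
```

```text
time: 0.78
tool_pos: [0.362, 0.4178, 0.231]
tool_rot: [-0.414, 0.573, -0.415, -0.573]
contact_force: [-0.3, 0.3, 0.3]
gripper_width: 1.004
t 0.78 pos [0.362  0.4178 0.231 ] j [ 0.72 -0.12  1.78 -0.    1.48 -1.17] F [-0.3  0.3  0.3] w 1.004
[[0.0, -0.95, -0.313], [-0.001, -0.313, 0.95], [-1.0, 0.0, -0.001]]
twist [-0.3 -0.  -0. ] delta(cur axes) cm [  3.11 -16.27 -20.29] delta(final axes) [  3.1  -16.17 -20.37]
twist [179.7  -0.    0. ] delta(cur axes) cm [  3.11 -16.27 -20.29] delta(final axes) [ 3.1  16.17 20.37]
```

```bash
python3 -m inch '[{"fingers":1,"delta_pos":[0,-4,-5],"twist":[0,0,0]},{"fingers":1,"delta_pos":[0,-4,-5],"twist":[0,0,0]},{"fingers":1,"delta_pos":[0,-4,-5],"twist":[0,0,0]},{"fingers":1,"delta_pos":[0.1,-4.2,-5.3],"twist":[0,0,0]},{"fingers":1,"delta_pos":[3,0,0],"twist":[0,0,0]}]'
python3 - <<'E'
from h import *
go(.58,.276,.012,108.5)
snap('wrist','w1')
E
```

```text
time: 1.4
tool_pos: [0.5734, 0.2819, 0.2027]
tool_rot: [-0.416, 0.574, -0.413, -0.571]
contact_force: [-1.3, 0.8, -0.7]
gripper_width: 1.001
t 1.4 pos [0.5734 0.2819 0.2027] j [ 0.34  0.1   1.61 -0.    1.42 -1.55] F [-1.3  0.8 -0.7] w 1.001
[[0.005, -0.95, -0.312], [0.002, -0.312, 0.95], [-1.0, -0.006, -0.0]]
twist [-0.3 -0.   0.3] delta(cur axes) cm [19.07 -0.33 -0.76] delta(final axes) [19.07 -0.44 -0.76]
twist [179.7   0.5   0. ] delta(cur axes) cm [19.07 -0.33 -0.76] delta(final axes) [19.07  0.44  0.76]
```

View pics/w1.png

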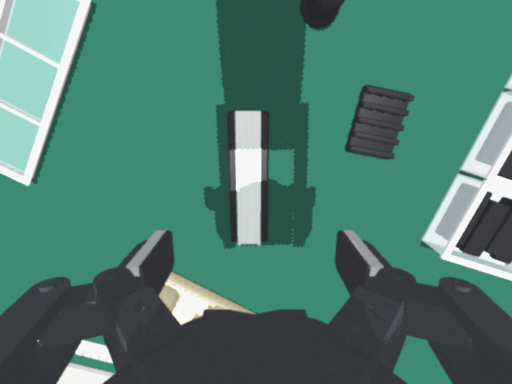

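Run:
```python
from h import *
W=cloud(load('w1'))
for f in ['w1']:
    q=near(W,np.array((.58,.276)),.1,.05,.07); print(q.mean(0),cv2.minAreaRect(q[:,:2].astype(np.float32)*1000))
    q=near(W,np.array((.379,.289)),.04,.03,.07); print(q.mean(0) if len(q) else 0)
go(.58,.276,.012,108.5)
```

```text
[0.57765402 0.27489688 0.0568688 ] ((583.00634765625, 276.5357666015625), (149.57997131347656, 44.09799575805664), 18.328079223632812)
[0.39556836 0.29436054 0.04474315]
t 1.45 pos [0.5688 0.2819 0.1955] j [ 0.34  0.1   1.62  0.    1.42 -1.55] F [-1.1 -0.8 -4.6] w 0.996
[[-0.006, -0.95, -0.313], [-0.002, -0.313, 0.95], [-1.0, 0.006, 0.0]]
twist [-0.2  0.  -0.3] delta(cur axes) cm [18.34 -0.98 -0.91] delta(final axes) [18.35 -0.87 -0.91]
twist [179.8  -0.5  -0. ] delta(cur axes) cm [18.34 -0.98 -0.91] delta(final axes) [18.35  0.87  0.91]
```

```bash
python3 -m inch '[{"fingers":1,"delta_pos":[5,-0.7,-0.5],"twist":[0,0,0]},{"fingers":1,"delta_pos":[5,0,0],"twist":[0,0,0]},{"fingers":1,"delta_pos":[0,0,0],"twist":[0,0,0]},{"fingers":1,"delta_pos":[0,0,0],"twist":[0,0,0]}]'
python3 - <<'E'
from h import *
go(.581,.276,.012,108.5)
E
```

```text
time: 1.95
tool_pos: [0.578, 0.2818, 0.1024]
tool_rot: [-0.414, 0.574, -0.412, -0.574]
contact_force: [0.9, -0.0, 0.6]
gripper_width: 1.001
t 1.95 pos [0.578  0.2818 0.1024] j [ 0.34  0.2   1.67  0.    1.26 -1.56] F [ 0.9 -0.   0.6] w 1.001
[[0.002, -0.948, -0.317], [0.001, -0.317, 0.948], [-1.0, -0.002, 0.0]]
twist [0.  0.  0.1] delta(cur axes) cm [ 9.04 -0.08 -0.65] delta(final axes) [ 9.04 -0.1  -0.65]
twist [-180.    -0.2    0. ] delta(cur axes) cm [ 9.04 -0.08 -0.65] delta(final axes) [9.04 0.1  0.65]
```

```bash
python3 -m inch '[{"fingers":1,"delta_pos":[3,0,-0.6],"twist":[0,0,0]},{"fingers":1,"delta_pos":[3,0,0],"twist":[0,0,0]},{"fingers":1,"delta_pos":[2,0,0],"twist":[0,0,0]},{"fingers":1,"delta_pos":[1,0,0],"twist":[0,0,0]},{"fingers":0,"delta_pos":[0,0,0],"twist":[0,0,0]}]';python3 -m inch '[{"fingers":-1,"delta_pos":[0,0,0],"twist":[0,0,0]},{"fingers":-1,"delta_pos":[0,0,0],"twist":[0,0,0]},{"fingers":-1,"delta_pos":[0,0,0],"twist":[0,0,0]},{"fingers":-1,"delta_pos":[0,0,0],"twist":[0,0,0]}]'
python3 - <<'E'
from h import *
go(.581,.276,.012,108.5)
E
```

```text
time: 2.58
tool_pos: [0.5798, 0.2753, 0.0108]
tool_rot: [-0.413, 0.574, -0.413, -0.574]
contact_force: [-0.2, -0.1, 0.4]
gripper_width: 0.819
time: 3.08
tool_pos: [0.5807, 0.2759, 0.0122]
tool_rot: [-0.414, 0.574, -0.412, -0.573]
contact_force: [-1.0, 1.1, 5.5]
gripper_width: 0.511
t 3.08 pos [0.5807 0.2759 0.0122] j [ 0.33  0.31  1.71  0.    1.12 -1.57] F [-1.   1.1  5.5] w 0.511
[[0.003, -0.949, -0.317], [0.002, -0.317, 0.949], [-1.0, -0.003, 0.001]]
twist [-0.   0.   0.2] delta(cur axes) cm [ 0.02 -0.03 -0.  ] delta(final axes) [ 0.02 -0.03 -0.  ]
twist [ 1.8e+02  3.0e-01 -1.0e-01] delta(cur axes) cm [ 0.02 -0.03 -0.  ] delta(final axes) [0.02 0.03 0.  ]
```

```bash
python3 -m inch '[{"fingers":-1,"delta_pos":[-2,0,0],"twist":[0,0,0]},{"fingers":-1,"delta_pos":[-4,0,0],"twist":[0,0,0]},{"fingers":-1,"delta_pos":[-4,0,0],"twist":[9.4,0,0]},{"fingers":-1,"delta_pos":[0,0,0],"twist":[9.4,0,0]},{"fingers":-1,"delta_pos":[0,0,0],"twist":[9.4,0,0]}]'
python3 - <<'E'
from h import *
go(.5473,-.0782,.1,80.4)
E
```

```text
time: 3.7
tool_pos: [0.5792, 0.2746, 0.1112]
tool_rot: [0.542, -0.454, 0.542, 0.454]
contact_force: [-1.2, 0.5, -4.0]
gripper_width: 0.508
t 3.7 pos [0.5792 0.2746 0.1112] j [ 0.33  0.19  1.67 -0.    1.28 -1.07] F [-1.2  0.5 -4. ] w 0.508
[[0.0, -0.985, 0.174], [-0.001, 0.174, 0.985], [-1.0, -0.0, -0.001]]
twist [-0.4 -0.   0. ] delta(cur axes) cm [  1.14  -3.01 -35.3 ] delta(final axes) [  1.12  -2.74 -35.32]
twist [1.796e+02 0.000e+00 1.000e-01] delta(cur axes) cm [  1.14  -3.01 -35.3 ] delta(final axes) [ 1.12  2.74 35.32]
```

```bash
python3 -m inch '[{"fingers":-1,"delta_pos":[0,-0.6,-5.5],"twist":[0,0,0]},{"fingers":-1,"delta_pos":[0,-0.6,-6.2],"twist":[0,0,0]},{"fingers":-1,"delta_pos":[0,-0.6,-6.2],"twist":[0,0,0]},{"fingers":-1,"delta_pos":[0,-0.6,-6.2],"twist":[0,0,0]},{"fingers":-1,"delta_pos":[0,-0.6,-5.5],"twist":[0,0,0]}]';python3 -m inch '[{"fingers":-1,"delta_pos":[0,0,-4],"twist":[0,0,0]},{"fingers":-1,"delta_pos":[0,0,-1],"twist":[0,0,0]},{"fingers":-1,"delta_pos":[0,0,0],"twist":[0,0,0]},{"fingers":-1,"delta_pos":[0,0,0],"twist":[0,0,0]}]'
python3 - <<'E'
from h import *
go(.5473,-.0782,.015,80.4)
snap('wrist','w2')
E
```

```text
time: 4.32
tool_pos: [0.5576, -0.024, 0.1102]
tool_rot: [0.54, -0.455, 0.541, 0.456]
contact_force: [0.8, 0.1, -4.6]
gripper_width: 0.509
time: 4.82
tool_pos: [0.5505, -0.0699, 0.1102]
tool_rot: [0.54, -0.456, 0.54, 0.456]
contact_force: [-0.6, 1.1, -5.0]
gripper_width: 0.507
t 4.83 pos [ 0.5505 -0.0699  0.1102] j [-0.26 -0.01  1.88  0.    1.27 -1.66] F [-0.6  1.1 -5. ] w 0.507
[[-0.0, -0.986, 0.168], [0.0, 0.168, 0.986], [-1.0, 0.001, 0.0]]
twist [-0.1  0.  -0. ] delta(cur axes) cm [ 9.52  0.17 -0.87] delta(final axes) [ 9.52  0.17 -0.87]
twist [179.9  -0.   -0. ] delta(cur axes) cm [ 9.52  0.17 -0.87] delta(final axes) [ 9.52 -0.17  0.87]
```

View pics/w2.png

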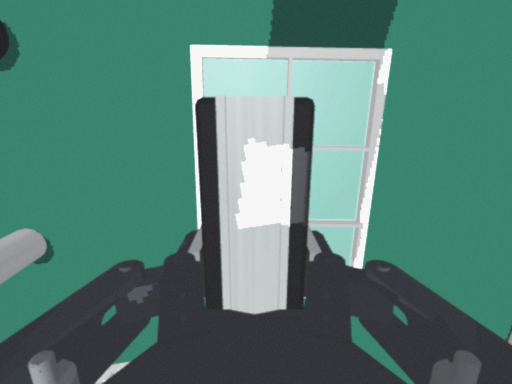

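Run:
```python
from h import *
d=load('w2')
a=pt(d,192,48,.012);b=pt(d,391,49,.012);print(a,b)
e=(b-a)[:2];print(np.linalg.norm(e))
for q in [(192,48),(391,49),(290,58),(290,90),(362,223),(379,148)]:
    w=pt(d,*q,.012)[:2]-T0; print(q,(w@TX).round(4),(w@TY).round(4))
s=d['pixels'][30:110,180:410]; cv2.imwrite('pics/w2c.png',cv2.resize(s,None,fx=3.4,fy=3.4))
```

```text
[ 0.42718422 -0.10112485  0.012     ] [0.45492774 0.05754358 0.012     ]
0.16107567151915497
(192, 48) 0.0795 -0.1146
(391, 49) -0.0815 -0.1136
(290, 58) 0.0 -0.107
(290, 90) -0.0008 -0.0824
(362, 223) -0.0738 0.0381
(379, 148) -0.0815 -0.0336
```

View pics/w2c.png

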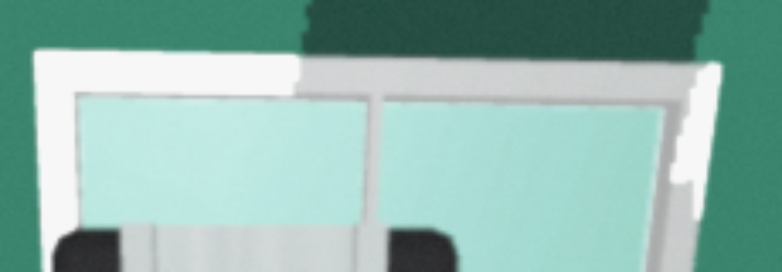

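```bash
sed -i 's/T0=np.array(\[.5534,-.0417\])/T0=np.array([.5555,-.0420])/' h.py; python3 -m inch '[{"fingers":-1,"delta_pos":[3,0,-0.9],"twist":[0,0,0]},{"fingers":-1,"delta_pos":[3,0,0],"twist":[0,0,0]},{"fingers":-1,"delta_pos":[2,0,0],"twist":[0,0,0]},{"fingers":-1,"delta_pos":[0,0,0],"twist":[0,0,0]},{"fingers":-1,"delta_pos":[0,0,0],"twist":[0,0,0]}]'
python3 - <<'E'
from h import *
p=T0+.037*TX; print(p)
go(*p,.015,80.4)
E
```

```text
time: 5.5
tool_pos: [0.5501, -0.0798, 0.0315]
tool_rot: [0.541, -0.456, 0.54, 0.455]
contact_force: [0.8, -0.2, -3.9]
gripper_width: 0.512
[ 0.549358 -0.078482]
t 5.5 pos [ 0.5501 -0.0798  0.0315] j [-0.28  0.1   1.92  0.    1.12 -1.68] F [ 0.8 -0.2 -3.9] w 0.512
[[0.002, -0.986, 0.168], [-0.001, 0.168, 0.986], [-1.0, -0.002, -0.0]]
twist [-0.1 -0.   0.1] delta(cur axes) cm [1.65 0.1  0.11] delta(final axes) [1.65 0.1  0.11]
twist [179.9   0.2   0. ] delta(cur axes) cm [1.65 0.1  0.11] delta(final axes) [ 1.65 -0.1  -0.11]
```

```bash
python3 -m inch '[{"fingers":-1,"delta_pos":[1.0,0.1,0.1],"twist":[0,0,0]},{"fingers":-1,"delta_pos":[0.7,0,0],"twist":[0,0,0]},{"fingers":-1,"delta_pos":[0,0,0],"twist":[0,0,0]},{"fingers":-1,"delta_pos":[0,0,0],"twist":[0,0,0]}]'; python3 -m inch '[{"fingers":0.3,"delta_pos":[0,0,0],"twist":[0,0,0]},{"fingers":0.3,"delta_pos":[0,0,0],"twist":[0,0,0]},{"fingers":0.3,"delta_pos":[0,0,0],"twist":[0,0,0]}]'
```

```text
time: 6.0
tool_pos: [0.5491, -0.0789, 0.0142]
tool_rot: [0.541, -0.456, 0.54, 0.455]
contact_force: [-0.2, 0.3, 0.3]
gripper_width: 0.506
time: 6.38
tool_pos: [0.5483, -0.0787, 0.0134]
tool_rot: [0.541, -0.456, 0.541, 0.456]
contact_force: [-0.1, 0.4, 0.4]
gripper_width: 0.648
```

```bash
python3 -m inch '[{"fingers":0.3,"delta_pos":[-4,0,0],"twist":[0,0,0]},{"fingers":0.3,"delta_pos":[-6,0,0],"twist":[0,0,0]},{"fingers":0.3,"delta_pos":[-6,0,0],"twist":[0,0,0]},{"fingers":0.6,"delta_pos":[0,0,0],"twist":[0,0,0]},{"fingers":0.6,"delta_pos":[0,0,0],"twist":[0,0,0]}]'
python3 - <<'E'
from h import *
W=cloud(load('w1'))
go(.3785,.289,.14,80.4)
d=snap('top','top1');W=cloud(d)
q=near(W,T0+.037*TX,.1,.05,.075); print(q.mean(0),cv2.minAreaRect(q[:,:2].astype(np.float32)*1000))
cv2.imwrite('pics/top1c.png',cv2.resize(d['pixels'][60:300,100:420],(800,600),interpolation=cv2.INTER_CUBIC))
E
```

```text
time: 7.0
tool_pos: [0.548, -0.0787, 0.1731]
tool_rot: [0.541, -0.456, 0.541, 0.456]
contact_force: [0.7, 0.4, -0.3]
gripper_width: 0.796
t 7.0 pos [ 0.548  -0.0787  0.1731] j [-0.28 -0.07  1.84 -0.    1.38 -1.68] F [ 0.7  0.4 -0.3] w 0.796
[[-0.0, -0.986, 0.169], [-0.0, 0.169, 0.986], [-1.0, 0.0, -0.0]]
twist [-0.1 -0.  -0. ] delta(cur axes) cm [ 3.31 22.93 33.37] delta(final axes) [ 3.31 22.85 33.42]
twist [179.9  -0.    0. ] delta(cur axes) cm [ 3.31 22.93 33.37] delta(final axes) [  3.31 -22.85 -33.42]
[ 0.52713529 -0.07263938  0.056466  ] ((529.881103515625, -73.69139099121094), (45.03300476074219, 55.18949890136719), 77.60680389404297)
```

View pics/top1c.png

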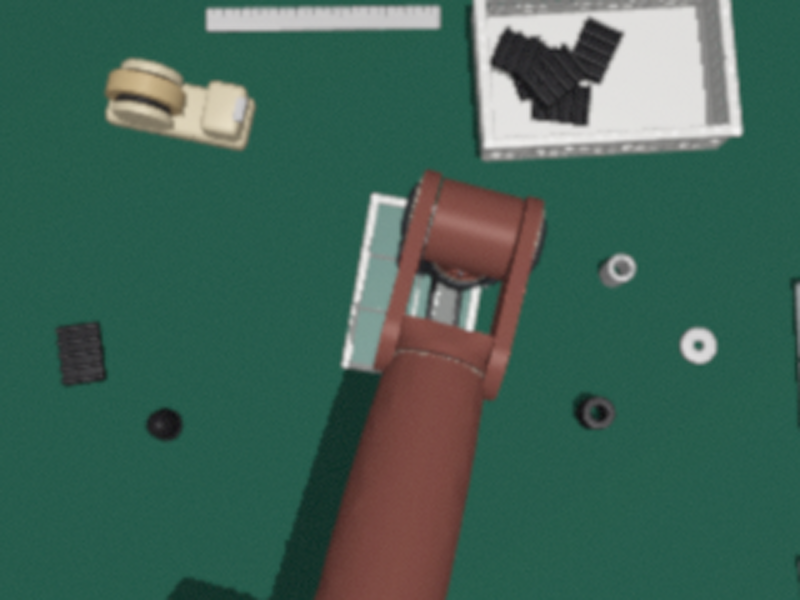

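The arm hides most of the block, so I'll check it later. Next is the bumper.

```bash
python3 -m inch '[{"fingers":1,"delta_pos":[0,3,4.4],"twist":[0,0,0]},{"fingers":1,"delta_pos":[0,3.4,5],"twist":[0,0,0]},{"fingers":1,"delta_pos":[0,3.4,5],"twist":[0,0,0]},{"fingers":1,"delta_pos":[0,3.4,5],"twist":[0,0,0]},{"fingers":1,"delta_pos":[0,3.4,5],"twist":[0,0,0]}]';python3 -m inch '[{"fingers":1,"delta_pos":[0,3.4,5],"twist":[0,0,0]},{"fingers":1,"delta_pos":[0,2.5,3.4],"twist":[0,0,0]},{"fingers":1,"delta_pos":[0,0.4,0.6],"twist":[0,0,0]},{"fingers":1,"delta_pos":[2,0,0],"twist":[0,0,0]},{"fingers":1,"delta_pos":[0,0,0],"twist":[0,0,0]}]'
python3 - <<'E'
from h import *
go(.3785,.289,.010,80.4)
snap('wrist','w3')
E
```

```text
time: 7.68
tool_pos: [0.4236, 0.191, 0.1709]
tool_rot: [0.539, -0.455, 0.542, 0.456]
contact_force: [0.5, -0.1, 0.6]
gripper_width: 1.0
time: 8.3
tool_pos: [0.3776, 0.2877, 0.1502]
tool_rot: [0.539, -0.455, 0.543, 0.456]
contact_force: [-0.1, 0.3, -0.3]
gripper_width: 1.003
t 8.3 pos [0.3776 0.2877 0.1502] j [ 0.49 -0.25  2.03 -0.    1.37 -0.91] F [-0.1  0.3 -0.3] w 1.003
[[-0.005, -0.985, 0.17], [-0.003, 0.17, 0.985], [-1.0, 0.005, -0.004]]
twist [-0.2 -0.2 -0.3] delta(cur axes) cm [14.02 -0.14  0.21] delta(final axes) [14.02 -0.07  0.15]
twist [179.8  -0.4   0.4] delta(cur axes) cm [14.02 -0.14  0.21] delta(final axes) [14.02  0.07 -0.15]
```

View pics/w3.png

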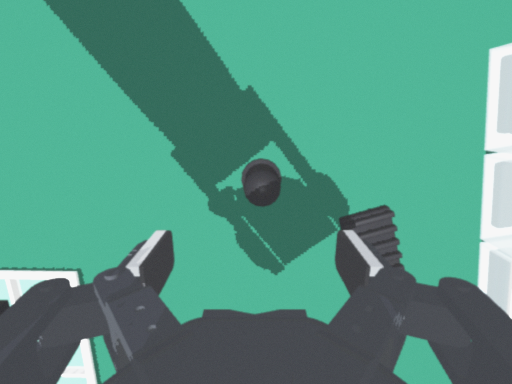

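Run:
```python
from h import *
d=load('w3'); W=cloud(d)
print(pt(d,263,186,.05),pt(d,261.5,178,.006))
q=near(W,np.array([.379,.289]),.04,.02,.07);print(q.mean(0),cv2.minAreaRect(q[:,:2].astype(np.float32)*1000))
cv2.imwrite('pics/w3c.png',cv2.resize(d['pixels'][140:220,210:310],None,fx=6,fy=6))
```

```text
[0.37814445 0.29421623 0.05      ] [0.38072286 0.29335298 0.006     ]
[0.37658204 0.2933486  0.05260567] ((379.9373779296875, 292.969482421875), (34.05135726928711, 34.44698715209961), 34.07600402832031)
```

View pics/w3c.png

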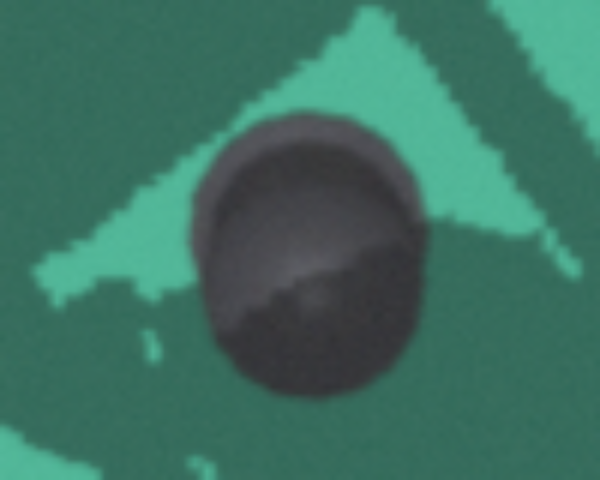

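```bash
python3 -m inch '[{"fingers":1,"delta_pos":[4,0,0.5],"twist":[0,0,0]},{"fingers":1,"delta_pos":[4,0,0],"twist":[0,0,0]},{"fingers":1,"delta_pos":[4,0,0],"twist":[0,0,0]},{"fingers":1,"delta_pos":[2,0,0],"twist":[0,0,0]},{"fingers":1,"delta_pos":[0,0,0],"twist":[0,0,0]}]';python3 -m inch '[{"fingers":-1,"delta_pos":[0,0,0],"twist":[0,0,0]},{"fingers":-1,"delta_pos":[0,0,0],"twist":[0,0,0]},{"fingers":-1,"delta_pos":[0,0,0],"twist":[0,0,0]},{"fingers":-1,"delta_pos":[0,0,0],"twist":[0,0,0]},{"fingers":-1,"delta_pos":[0,0,0],"twist":[0,0,0]}]'
python3 - <<'E'
from h import *
st()
E
```

```text
time: 8.98
tool_pos: [0.379, 0.2928, 0.0119]
tool_rot: [0.539, -0.455, 0.542, 0.456]
contact_force: [0.5, 1.3, 1.4]
gripper_width: 1.0
time: 9.6
tool_pos: [0.3811, 0.2948, 0.015]
tool_rot: [0.542, -0.456, 0.54, 0.456]
contact_force: [-0.7, -0.9, 6.4]
gripper_width: 0.401
t 9.6 pos [0.3811 0.2948 0.015 ] j [ 0.5  -0.05  2.1  -0.    1.08 -0.9 ] F [-0.7 -0.9  6.4] w 0.401
[[0.002, -0.986, 0.169], [0.001, 0.169, 0.986], [-1.0, -0.002, 0.002]]
```

```bash
python3 -m inch '[{"fingers":-1,"delta_pos":[-2,0,0],"twist":[0,0,0]},{"fingers":-1,"delta_pos":[-4,0,0],"twist":[0,0,0]},{"fingers":-1,"delta_pos":[-4,0,0],"twist":[0,0,0]},{"fingers":-1,"delta_pos":[0,0,0],"twist":[0,0,0]}]'
python3 - <<'E'
from h import *
p=T0-.037*TX-.073*TY;print(p)
go(*p,.1,80.4)
snap('wrist','w4')
E
```

```text
time: 10.1
tool_pos: [0.3821, 0.2955, 0.1173]
tool_rot: [0.543, -0.456, 0.538, 0.455]
contact_force: [0.9, -0.6, -1.5]
gripper_width: 0.401
[0.489664 0.0066  ]
t 10.1 pos [0.3821 0.2955 0.1173] j [ 0.5  -0.2   2.05  0.    1.29 -0.9 ] F [ 0.9 -0.6 -1.5] w 0.401
[[0.007, -0.986, 0.169], [0.004, 0.169, 0.986], [-1.0, -0.006, 0.005]]
twist [-0.1  0.3  0.3] delta(cur axes) cm [  1.7  -15.47 -26.66] delta(final axes) [  1.73 -15.42 -26.69]
twist [179.9   0.5  -0.4] delta(cur axes) cm [  1.7  -15.47 -26.66] delta(final axes) [ 1.73 15.42 26.69]
```

View pics/w4.png

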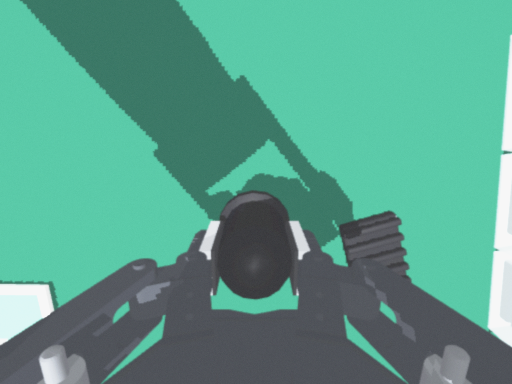

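```bash
python3 -m inch '[{"fingers":-1,"delta_pos":[0,-2.5,-4.5],"twist":[0,0.3,0.3]},{"fingers":-1,"delta_pos":[0,-3,-5],"twist":[0,0,0]},{"fingers":-1,"delta_pos":[0,-3,-5],"twist":[0,0,0]},{"fingers":-1,"delta_pos":[0,-3,-5],"twist":[0,0,0]},{"fingers":-1,"delta_pos":[0,-2.5,-4.5],"twist":[0,0,0]}]';python3 -m inch '[{"fingers":-1,"delta_pos":[0,-1.4,-2.7],"twist":[0,0,0]},{"fingers":-1,"delta_pos":[4,0,0],"twist":[0,0,0]},{"fingers":-1,"delta_pos":[2,0,0],"twist":[0,0,0]},{"fingers":-1,"delta_pos":[0,0,0],"twist":[0,0,0]},{"fingers":-1,"delta_pos":[0,0,0],"twist":[0,0,0]}]'
python3 - <<'E'
from h import *
p=T0-.037*TX-.073*TY
go(*p,.0165,80.4)
snap('wrist','w5')
E
```

```text
time: 10.78
tool_pos: [0.4764, 0.0321, 0.1118]
tool_rot: [0.537, -0.455, 0.544, 0.457]
contact_force: [0.6, 0.8, -0.9]
gripper_width: 0.403
time: 11.4
tool_pos: [0.486, 0.0048, 0.0538]
tool_rot: [0.538, -0.455, 0.543, 0.456]
contact_force: [0.4, 0.9, 0.2]
gripper_width: 0.402
t 11.4 pos [0.486  0.0048 0.0538] j [-0.14 -0.09  2.07 -0.01  1.17 -1.54] F [0.4 0.9 0.2] w 0.402
[[-0.006, -0.986, 0.169], [-0.004, 0.169, 0.986], [-1.0, 0.006, -0.005]]
twist [-0.1 -0.3 -0.3] delta(cur axes) cm [ 3.72 -0.35  0.26] delta(final axes) [ 3.73 -0.33  0.24]
twist [179.9  -0.5   0.5] delta(cur axes) cm [ 3.72 -0.35  0.26] delta(final axes) [ 3.73  0.33 -0.24]
```

View pics/w5.png

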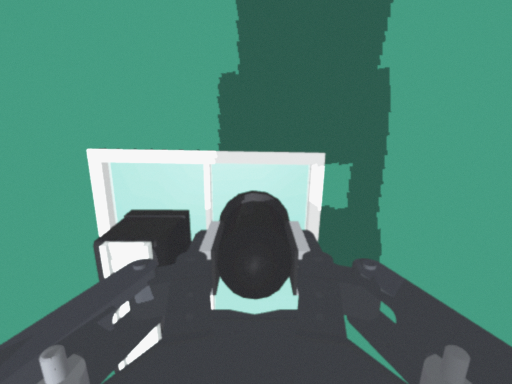

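```bash
python3 -m inch '[{"fingers":-1,"delta_pos":[2,-0.3,0.3],"twist":[0,-0.3,-0.3]},{"fingers":-1,"delta_pos":[1,0,0],"twist":[0,0,0]},{"fingers":-1,"delta_pos":[0.6,0,0],"twist":[0,0,0]},{"fingers":-1,"delta_pos":[0,0,0],"twist":[0,0,0]},{"fingers":-1,"delta_pos":[0,0,0],"twist":[0,0,0]}]'
python3 - <<'E'
from h import *
p=T0-.037*TX-.073*TY
go(*p,.0165,80.4)
E
```

```text
time: 12.08
tool_pos: [0.4899, 0.007, 0.0184]
tool_rot: [0.541, -0.456, 0.54, 0.456]
contact_force: [1.1, -0.0, -0.9]
gripper_width: 0.406
t 12.07 pos [0.4899 0.007  0.0184] j [-0.14 -0.03  2.08 -0.    1.09 -1.54] F [ 1.1 -0.  -0.9] w 0.406
[[0.001, -0.986, 0.169], [-0.0, 0.169, 0.986], [-1.0, -0.001, -0.0]]
twist [-0.1 -0.   0.1] delta(cur axes) cm [ 0.19  0.02 -0.04] delta(final axes) [ 0.19  0.02 -0.04]
twist [1.799e+02 1.000e-01 0.000e+00] delta(cur axes) cm [ 0.19  0.02 -0.04] delta(final axes) [ 0.19 -0.02  0.04]
```

```bash
python3 -m inch '[{"fingers":-1,"delta_pos":[0.2,0,0],"twist":[0,0,0]},{"fingers":-1,"delta_pos":[0.1,0,0],"twist":[0,0,0]},{"fingers":-1,"delta_pos":[0,0,0],"twist":[0,0,0]},{"fingers":-1,"delta_pos":[0,0,0],"twist":[0,0,0]}]'; python3 -m inch '[{"fingers":0,"delta_pos":[0,0,0],"twist":[0,0,0]},{"fingers":0.1,"delta_pos":[0,0,0],"twist":[0,0,0]},{"fingers":0.15,"delta_pos":[0,0,0],"twist":[0,0,0]},{"fingers":0.15,"delta_pos":[-2,0,0],"twist":[0,0,0]},{"fingers":0.15,"delta_pos":[-5,0,0],"twist":[0,0,0]}]';python3 -m inch '[{"fingers":0.6,"delta_pos":[-6,0,0],"twist":[0,0,0]},{"fingers":1,"delta_pos":[0,0,0],"twist":[0,0,0]}]';python3 - <<'E'
from h import *
go(.5713,-.305,.15,80.4)
go(.384,-.270,.15,80.4)
snap('wrist','w6')
E
```

```text
time: 12.58
tool_pos: [0.4902, 0.0069, 0.017]
tool_rot: [0.541, -0.456, 0.541, 0.456]
contact_force: [-5.4, 0.7, 11.1]
gripper_width: 0.402
time: 13.2
tool_pos: [0.4868, 0.0074, 0.0825]
tool_rot: [0.539, -0.454, 0.542, 0.458]
contact_force: [0.7, -0.0, 0.0]
gripper_width: 0.574
time: 13.45
tool_pos: [0.4934, 0.0065, 0.1512]
tool_rot: [0.543, -0.459, 0.538, 0.453]
contact_force: [0.2, -0.7, -0.8]
gripper_width: 0.967
t 13.45 pos [0.4934 0.0065 0.1512] j [-0.14 -0.21  2.   -0.    1.34 -1.54] F [ 0.2 -0.7 -0.8] w 0.967
[[0.012, -0.986, 0.169], [-0.002, 0.169, 0.986], [-1.0, -0.012, 0.0]]
twist [-0.1  0.   0.7] delta(cur axes) cm [  0.26 -12.94 -29.39] delta(final axes) [  0.12 -12.87 -29.42]
twist [179.9   1.1  -0. ] delta(cur axes) cm [  0.26 -12.94 -29.39] delta(final axes) [ 0.12 12.87 29.42]
t 13.45 pos [0.4934 0.0065 0.1512] j [-0.14 -0.21  2.   -0.    1.34 -1.54] F [ 0.2 -0.7 -0.8] w 0.967
[[0.012, -0.986, 0.169], [-0.002, 0.169, 0.986], [-1.0, -0.012, 0.0]]
twist [-0.1  0.   0.7] delta(cur axes) cm [  0.03   6.11 -29.11] delta(final axes) [  0.12   6.18 -29.09]
twist [179.9   1.1  -0. ] delta(cur axes) cm [  0.03   6.11 -29.11] delta(final axes) [ 0.12 -6.18 29.09]
```

View pics/w6.png

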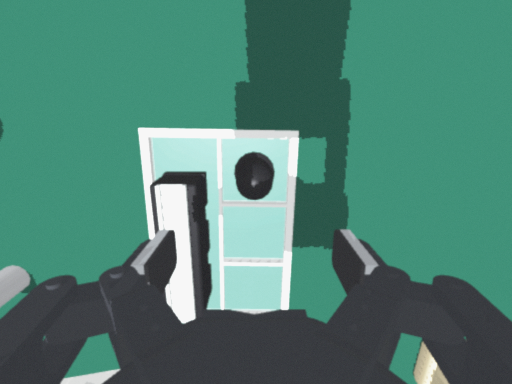

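The bumper stands in the right compartment (254,175) and the block lies in the long one (180,250). Next is the sleeve.

```bash
python3 -m inch '[{"fingers":1,"delta_pos":[0,-2,-4.5],"twist":[0,0,0]},{"fingers":1,"delta_pos":[0,-2.2,-5],"twist":[0,0,0]},{"fingers":1,"delta_pos":[0,-2.2,-5],"twist":[0,0,0]},{"fingers":1,"delta_pos":[0,-2.2,-5],"twist":[0,0,0]},{"fingers":1,"delta_pos":[0,-2.2,-5],"twist":[0,0,0]}]';python3 -m inch '[{"fingers":1,"delta_pos":[0,-1.7,-4],"twist":[0,0,0]},{"fingers":1,"delta_pos":[0,-0.4,-1],"twist":[0,0,0]},{"fingers":1,"delta_pos":[0,0,0],"twist":[0,0,0]},{"fingers":1,"delta_pos":[0,0,0],"twist":[0,0,0]}]'
python3 - <<'E'
from h import *
go(.5713,-.305,.012,80.4)
d=snap('wrist','w7')
W=cloud(d)
q=near(W,np.array([.5713,-.305]),.04,.054,.07);print(len(q),q.mean(0),cv2.minAreaRect(q[:,:2].astype(np.float32)*1000))
E
```

```text
time: 14.12
tool_pos: [0.5536, -0.2538, 0.1421]
tool_rot: [0.54, -0.454, 0.541, 0.457]
contact_force: [0.9, 0.2, 0.0]
gripper_width: 1.003
time: 14.62
tool_pos: [0.5663, -0.3039, 0.1439]
tool_rot: [0.54, -0.455, 0.54, 0.457]
contact_force: [0.3, 0.2, -0.0]
gripper_width: 1.006
t 14.62 pos [ 0.5663 -0.3039  0.1439] j [-0.61  0.16  1.65  0.    1.34 -2.01] F [ 0.3  0.2 -0. ] w 1.006
[[-0.001, -0.986, 0.168], [0.001, 0.168, 0.986], [-1.0, 0.002, 0.001]]
twist [-0.1  0.1 -0.1] delta(cur axes) cm [13.19 -0.53 -0.04] delta(final axes) [13.19 -0.51 -0.03]
twist [ 1.799e+02 -1.000e-01 -1.000e-01] delta(cur axes) cm [13.19 -0.53 -0.04] delta(final axes) [13.19  0.51  0.03]
650 [ 0.572393   -0.30728194  0.06015117] ((572.8060913085938, -307.2036437988281), (32.673439025878906, 33.0003776550293), 3.5696325302124023)
```

View pics/w7.png

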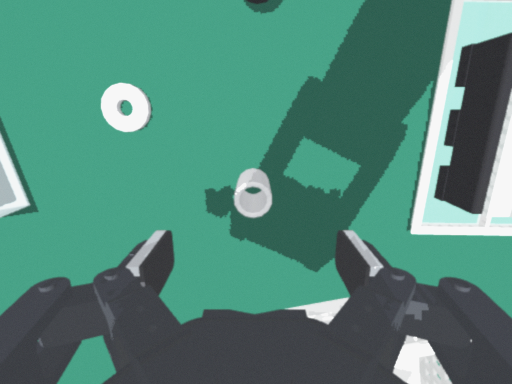

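```bash
python3 -m inch '[{"fingers":1,"delta_pos":[3,-0.7,-0.2],"twist":[0,0,0]},{"fingers":1,"delta_pos":[4,0,0],"twist":[0,0,0]},{"fingers":1,"delta_pos":[4,0,0],"twist":[0,0,0]},{"fingers":1,"delta_pos":[2.2,0,0],"twist":[0,0,0]},{"fingers":1,"delta_pos":[0,0,0],"twist":[0,0,0]}]';python3 -m inch '[{"fingers":0,"delta_pos":[0,0,0],"twist":[0,0,0]},{"fingers":-1,"delta_pos":[0,0,0],"twist":[0,0,0]},{"fingers":-1,"delta_pos":[0,0,0],"twist":[0,0,0]},{"fingers":-1,"delta_pos":[0,0,0],"twist":[0,0,0]},{"fingers":-1,"delta_pos":[0,0,0],"twist":[0,0,0]}]'
python3 - <<'E'
from h import *
st()
E
```

```text
time: 15.3
tool_pos: [0.5722, -0.3072, 0.0111]
tool_rot: [0.54, -0.455, 0.541, 0.457]
contact_force: [-0.0, -0.1, 0.4]
gripper_width: 1.001
time: 15.92
tool_pos: [0.5744, -0.3092, 0.0146]
tool_rot: [0.541, -0.457, 0.54, 0.455]
contact_force: [-0.2, 1.2, 5.3]
gripper_width: 0.374
t 15.93 pos [ 0.5744 -0.3092  0.0146] j [-0.61  0.33  1.69  0.    1.13 -2.01] F [-0.2  1.2  5.3] w 0.374
[[0.002, -0.986, 0.169], [-0.001, 0.169, 0.986], [-1.0, -0.002, -0.001]]
```

```bash
python3 -m inch '[{"fingers":-1,"delta_pos":[-2,0,0],"twist":[0,0,0]},{"fingers":-1,"delta_pos":[-5,0,0],"twist":[0,0,0]},{"fingers":-1,"delta_pos":[-5,0,0],"twist":[0,0,0]},{"fingers":-1,"delta_pos":[0,0,0],"twist":[0,0,0]}]'
python3 - <<'E'
from h import *
p=T0-.037*TX;print(p)
go(*p,.13,80.4)
E
```

```text
time: 16.42
tool_pos: [0.5762, -0.3109, 0.1401]
tool_rot: [0.542, -0.46, 0.54, 0.452]
contact_force: [0.1, -0.5, -2.0]
gripper_width: 0.373
[ 0.561642 -0.005518]
t 16.43 pos [ 0.5762 -0.3109  0.1401] j [-0.61  0.18  1.63 -0.    1.32 -2.01] F [ 0.1 -0.5 -2. ] w 0.373
[[0.009, -0.986, 0.169], [-0.007, 0.169, 0.986], [-1.0, -0.01, -0.005]]
twist [-0.1 -0.3  0.6] delta(cur axes) cm [ 0.79  6.61 29.85] delta(final axes) [ 1.01  6.53 29.86]
twist [179.9   0.9   0.5] delta(cur axes) cm [ 0.79  6.61 29.85] delta(final axes) [  1.01  -6.53 -29.86]
```

```bash
python3 -m inch '[{"fingers":-1,"delta_pos":[0,1,4.5],"twist":[0,0,0]},{"fingers":-1,"delta_pos":[0,1.2,5.3],"twist":[0,0,0]},{"fingers":-1,"delta_pos":[0,1.2,5.3],"twist":[0,0,0]},{"fingers":-1,"delta_pos":[0,1.2,5.3],"twist":[0,0,0]},{"fingers":-1,"delta_pos":[0,1.2,5],"twist":[0,0,0]}]';python3 -m inch '[{"fingers":-1,"delta_pos":[0,0.8,3.5],"twist":[0,0,0]},{"fingers":-1,"delta_pos":[2,0,1],"twist":[0,0,0]},{"fingers":-1,"delta_pos":[2,0,0],"twist":[0,0,0]},{"fingers":-1,"delta_pos":[0,0,0],"twist":[0,0,0]},{"fingers":-1,"delta_pos":[0,0,0],"twist":[0,0,0]}]'
python3 - <<'E'
from h import *
p=T0-.037*TX
go(*p,.0155,80.4)
snap('wrist','w8')
E
```

```text
time: 17.05
tool_pos: [0.5576, -0.0466, 0.1315]
tool_rot: [0.54, -0.455, 0.541, 0.456]
contact_force: [0.8, 0.3, -2.1]
gripper_width: 0.379
time: 17.68
tool_pos: [0.5587, -0.0039, 0.0923]
tool_rot: [0.541, -0.455, 0.541, 0.456]
contact_force: [0.3, -0.1, -2.3]
gripper_width: 0.374
t 17.68 pos [ 0.5587 -0.0039  0.0923] j [-0.14  0.02  1.88 -0.    1.23 -1.54] F [ 0.3 -0.1 -2.3] w 0.374
[[-0.001, -0.985, 0.171], [-0.0, 0.171, 0.985], [-1.0, 0.001, -0.0]]
twist [-0.2 -0.  -0. ] delta(cur axes) cm [ 7.68 -0.32 -0.1 ] delta(final axes) [ 7.68 -0.31 -0.11]
twist [ 1.798e+02 -1.000e-01  0.000e+00] delta(cur axes) cm [ 7.68 -0.32 -0.1 ] delta(final axes) [7.68 0.31 0.11]
```

View pics/w8.png

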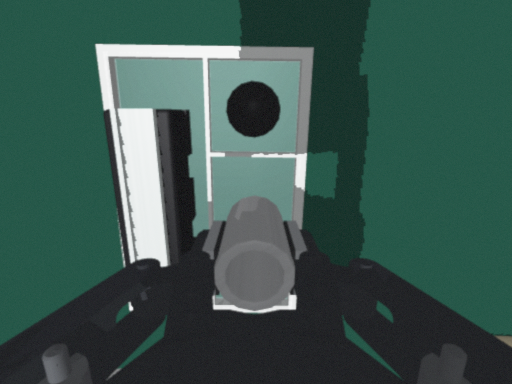

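```bash
python3 -m inch '[{"fingers":-1,"delta_pos":[3,-0.3,-0.1],"twist":[0,0,0]},{"fingers":-1,"delta_pos":[3,0,0],"twist":[0,0,0]},{"fingers":-1,"delta_pos":[1.2,0,0],"twist":[0,0,0]},{"fingers":-1,"delta_pos":[0,0,0],"twist":[0,0,0]},{"fingers":-1,"delta_pos":[0,0,0],"twist":[0,0,0]}]';python3 -m inch '[{"fingers":-1,"delta_pos":[0.3,0,0],"twist":[0,0,0]},{"fingers":-1,"delta_pos":[0.2,0,0],"twist":[0,0,0]},{"fingers":-1,"delta_pos":[0,0,0],"twist":[0,0,0]}]'
python3 - <<'E'
from h import *
p=T0-.037*TX
go(*p,.0155,80.4)
E
```

```text
time: 18.35
tool_pos: [0.5629, -0.0046, 0.0225]
tool_rot: [0.541, -0.456, 0.54, 0.455]
contact_force: [-0.2, -0.7, -1.9]
gripper_width: 0.374
time: 18.73
tool_pos: [0.5621, -0.0043, 0.0166]
tool_rot: [0.541, -0.456, 0.54, 0.456]
contact_force: [-0.8, -0.2, 2.3]
gripper_width: 0.379
t 18.73 pos [ 0.5621 -0.0043  0.0166] j [-0.14  0.14  1.91 -0.    1.09 -1.54] F [-0.8 -0.2  2.3] w 0.379
[[0.001, -0.986, 0.169], [-0.0, 0.169, 0.986], [-1.0, -0.001, -0.0]]
twist [-0.1 -0.   0.1] delta(cur axes) cm [ 0.11  0.03 -0.13] delta(final axes) [ 0.11  0.03 -0.12]
twist [1.799e+02 1.000e-01 0.000e+00] delta(cur axes) cm [ 0.11  0.03 -0.13] delta(final axes) [ 0.11 -0.03  0.12]
```

Force has turned to touchdown, so I'm releasing.

```bash
python3 -m inch '[{"fingers":0,"delta_pos":[0,0,0],"twist":[0,0,0]},{"fingers":0.1,"delta_pos":[0,0,0],"twist":[0,0,0]},{"fingers":0.1,"delta_pos":[0,0,0],"twist":[0,0,0]},{"fingers":0.1,"delta_pos":[-2,0,0],"twist":[0,0,0]},{"fingers":0.1,"delta_pos":[-5,0,0],"twist":[0,0,0]}]';python3 -m inch '[{"fingers":0.6,"delta_pos":[-6,0,0],"twist":[0,0,0]},{"fingers":1,"delta_pos":[0,0,0],"twist":[0,0,0]}]';python3 - <<'E'
from h import *
go(.384,-.270,.14,80.4)
snap('wrist','w9')
E
```

```text
time: 19.35
tool_pos: [0.5595, -0.004, 0.0848]
tool_rot: [0.539, -0.454, 0.542, 0.457]
contact_force: [0.3, 0.3, 0.4]
gripper_width: 0.552
time: 19.6
tool_pos: [0.5662, -0.0049, 0.1546]
tool_rot: [0.544, -0.46, 0.537, 0.452]
contact_force: [0.0, -0.3, -0.3]
gripper_width: 0.945
t 19.6 pos [ 0.5662 -0.0049  0.1546] j [-0.14 -0.04  1.83 -0.    1.33 -1.54] F [ 0.  -0.3 -0.3] w 0.945
[[0.014, -0.986, 0.169], [-0.002, 0.169, 0.986], [-1.0, -0.014, 0.0]]
twist [-0.1  0.   0.8] delta(cur axes) cm [  1.26  13.5  -29.21] delta(final axes) [  1.46  13.54 -29.18]
twist [179.9   1.3  -0. ] delta(cur axes) cm [  1.26  13.5  -29.21] delta(final axes) [  1.46 -13.54  29.18]
```

View pics/w9.png

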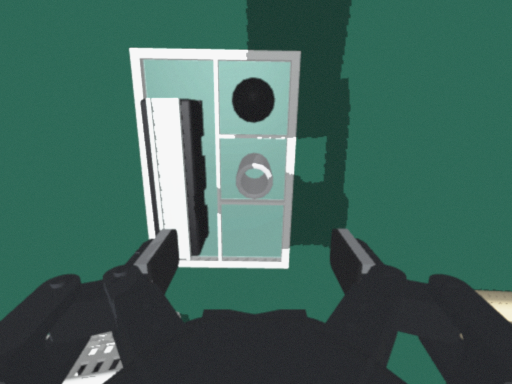

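The sleeve stands in the middle compartment (254,176). Next is the bushing.

```bash
python3 -m inch '[{"fingers":1,"delta_pos":[0,2,-4.4],"twist":[0,0,0]},{"fingers":1,"delta_pos":[0,2.3,-5],"twist":[0,0,0]},{"fingers":1,"delta_pos":[0,2.3,-5],"twist":[0,0,0]},{"fingers":1,"delta_pos":[0,2.3,-5],"twist":[0,0,0]},{"fingers":1,"delta_pos":[0,2.3,-5],"twist":[0,0,0]}]';python3 -m inch '[{"fingers":1,"delta_pos":[0,1.8,-4],"twist":[0,0,0]},{"fingers":1,"delta_pos":[0,0.5,-0.8],"twist":[0,0,0]},{"fingers":1,"delta_pos":[0,0,0],"twist":[0,0,0]},{"fingers":1,"delta_pos":[0,0,0],"twist":[0,0,0]}]'
python3 - <<'E'
from h import *
d=snap('wrist','w10')
W=cloud(d)
q=near(W,np.array([.384,-.27]),.04,.054,.07);print(len(q),q.mean(0),cv2.minAreaRect(q[:,:2].astype(np.float32)*1000))
c=cv2.minAreaRect(q[:,:2].astype(np.float32))[0]
go(*c,.012,80.4)
q=near(W,np.array([.473,-.418]),.04,.004,.015);print(len(q),q.mean(0),cv2.minAreaRect(q[:,:2].astype(np.float32)*1000))
E
```

```text
time: 20.27
tool_pos: [0.4081, -0.2265, 0.1448]
tool_rot: [0.54, -0.455, 0.541, 0.456]
contact_force: [0.4, -0.3, 0.3]
gripper_width: 1.002
time: 20.78
tool_pos: [0.3796, -0.2682, 0.1454]
tool_rot: [0.54, -0.456, 0.54, 0.456]
contact_force: [-0.8, -0.5, 0.5]
gripper_width: 0.997
1283 [ 0.38467109 -0.27123444  0.0606419 ] ((385.4989013671875, -271.41937255859375), (40.7799072265625, 40.61642837524414), 66.96121978759766)
t 20.82 pos [ 0.3797 -0.2682  0.1456] j [-0.78 -0.28  2.06  0.    1.36 -2.18] F [ 0.7 -0.1  0.2] w 1.0
[[-0.0, -0.986, 0.167], [0.001, 0.167, 0.986], [-1.0, 0.0, 0.001]]
twist [-0.  0. -0.] delta(cur axes) cm [13.36 -0.63 -0.23] delta(final axes) [13.36 -0.62 -0.22]
twist [ 1.8e+02 -0.0e+00 -1.0e-01] delta(cur axes) cm [13.36 -0.63 -0.23] delta(final axes) [13.36  0.62  0.22]
0 [nan nan nan] ((0.0, 0.0), (0.0, 0.0), 0.0)<stdin>:7: RuntimeWarning: Mean of empty slice.
  ret = um.true_divide(
```

View pics/w10.png

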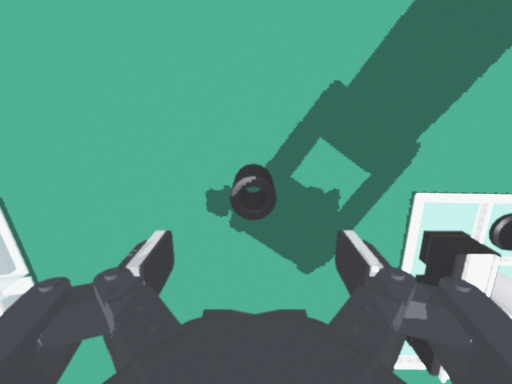

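```bash
python3 -m inch '[{"fingers":1,"delta_pos":[3,-0.6,-0.2],"twist":[0,0,0]},{"fingers":1,"delta_pos":[4,0,0],"twist":[0,0,0]},{"fingers":1,"delta_pos":[4,0,0],"twist":[0,0,0]},{"fingers":1,"delta_pos":[2.3,0,0],"twist":[0,0,0]},{"fingers":1,"delta_pos":[0,0,0],"twist":[0,0,0]}]';python3 -m inch '[{"fingers":0,"delta_pos":[0,0,0],"twist":[0,0,0]},{"fingers":-1,"delta_pos":[0,0,0],"twist":[0,0,0]},{"fingers":-1,"delta_pos":[0,0,0],"twist":[0,0,0]},{"fingers":-1,"delta_pos":[0,0,0],"twist":[0,0,0]},{"fingers":-1,"delta_pos":[0,0,0],"twist":[0,0,0]}]'
python3 - <<'E'
from h import *
st()
E
python3 -m inch '[{"fingers":-1,"delta_pos":[-2,0,0],"twist":[0,0,0]},{"fingers":-1,"delta_pos":[-5,0,0],"twist":[0,0,0]},{"fingers":-1,"delta_pos":[-5,0,0],"twist":[0,0,0]},{"fingers":-1,"delta_pos":[0,0,0],"twist":[0,0,0]}]'
python3 - <<'E'
from h import *
p=T0-.037*TX+.073*TY;print(p)
go(*p,.13,80.4)
E
```

```text
time: 21.45
tool_pos: [0.3839, -0.27, 0.0107]
tool_rot: [0.54, -0.454, 0.54, 0.458]
contact_force: [-0.5, -0.3, 0.7]
gripper_width: 1.0
time: 22.08
tool_pos: [0.3859, -0.2732, 0.0146]
tool_rot: [0.541, -0.457, 0.54, 0.455]
contact_force: [0.2, 1.0, 6.7]
gripper_width: 0.473
t 22.07 pos [ 0.3859 -0.2732  0.0146] j [-0.77 -0.07  2.12  0.    1.08 -2.17] F [0.2 1.  6.7] w 0.473
[[0.003, -0.986, 0.169], [-0.002, 0.169, 0.986], [-1.0, -0.003, -0.001]]
time: 22.58
tool_pos: [0.3871, -0.2746, 0.1381]
tool_rot: [0.541, -0.459, 0.54, 0.452]
contact_force: [-0.4, -0.3, -0.6]
gripper_width: 0.473
[ 0.63362  -0.017636]
t 22.57 pos [ 0.3871 -0.2746  0.1381] j [-0.77 -0.25  2.05 -0.    1.33 -2.17] F [-0.4 -0.3 -0.6] w 0.473
[[0.007, -0.986, 0.169], [-0.007, 0.169, 0.986], [-1.0, -0.008, -0.006]]
twist [-0.1 -0.3  0.5] delta(cur axes) cm [  0.81 -19.95  29.51] delta(final axes) [  0.81 -20.02  29.45]
twist [179.9   0.7   0.5] delta(cur axes) cm [  0.81 -19.95  29.51] delta(final axes) [  0.81  20.02 -29.45]
```

```bash
python3 -m inch '[{"fingers":-1,"delta_pos":[0,-2.6,4],"twist":[0,0,0]},{"fingers":-1,"delta_pos":[0,-3.2,4.7],"twist":[0,0,0]},{"fingers":-1,"delta_pos":[0,-3.2,4.7],"twist":[0,0,0]},{"fingers":-1,"delta_pos":[0,-3.2,4.7],"twist":[0,0,0]},{"fingers":-1,"delta_pos":[0,-3.2,4.7],"twist":[0,0,0]}]';python3 -m inch '[{"fingers":-1,"delta_pos":[0,-3,4.4],"twist":[0,0,0]},{"fingers":-1,"delta_pos":[0,-1.6,2.2],"twist":[0,0,0]},{"fingers":-1,"delta_pos":[0,0,0],"twist":[0,0,0]},{"fingers":-1,"delta_pos":[2,0,0],"twist":[0,0,0]},{"fingers":-1,"delta_pos":[0,0,0],"twist":[0,0,0]}]'
python3 - <<'E'
from h import *
p=T0-.037*TX+.073*TY
go(*p,.0155,80.4)
snap('wrist','w11')
E
```

```text
time: 23.2
tool_pos: [0.5752, -0.0719, 0.131]
tool_rot: [0.54, -0.455, 0.541, 0.456]
contact_force: [0.1, -0.3, -1.1]
gripper_width: 0.473
time: 23.82
tool_pos: [0.6285, -0.0169, 0.1089]
tool_rot: [0.539, -0.454, 0.543, 0.457]
contact_force: [-0.5, 0.5, -1.6]
gripper_width: 0.473
t 23.82 pos [ 0.6285 -0.0169  0.1089] j [-0.15  0.17  1.7  -0.    1.28 -1.54] F [-0.5  0.5 -1.6] w 0.473
[[-0.007, -0.985, 0.17], [0.001, 0.17, 0.985], [-1.0, 0.007, -0.0]]
twist [-0.2 -0.  -0.4] delta(cur axes) cm [ 9.33 -0.58  0.02] delta(final axes) [ 9.34 -0.51  0.01]
twist [179.8  -0.6   0. ] delta(cur axes) cm [ 9.33 -0.58  0.02] delta(final axes) [ 9.34  0.51 -0.01]
```

View pics/w11.png

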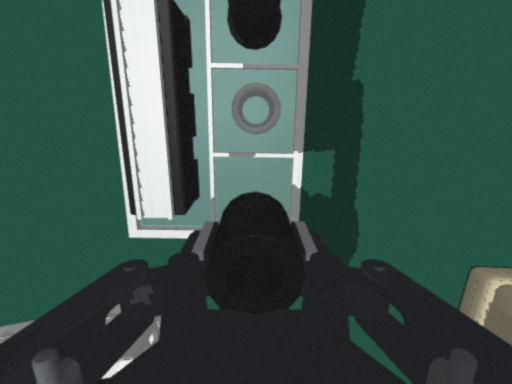

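```bash
python3 -m inch '[{"fingers":-1,"delta_pos":[3,-0.5,0],"twist":[0,0,0]},{"fingers":-1,"delta_pos":[3,0,0],"twist":[0,0,0]},{"fingers":-1,"delta_pos":[2.4,0,0],"twist":[0,0,0]},{"fingers":-1,"delta_pos":[0,0,0],"twist":[0,0,0]},{"fingers":-1,"delta_pos":[0,0,0],"twist":[0,0,0]}]'
python3 - <<'E'
from h import *
p=T0-.037*TX+.073*TY
go(*p,.0155,80.4)
E
```

```text
time: 24.5
tool_pos: [0.6372, -0.0177, 0.0302]
tool_rot: [0.541, -0.456, 0.54, 0.455]
contact_force: [0.0, -0.1, 0.1]
gripper_width: 0.469
t 24.5 pos [ 0.6372 -0.0177  0.0302] j [-0.14  0.28  1.72 -0.    1.14 -1.54] F [ 0.  -0.1  0.1] w 0.469
[[0.002, -0.986, 0.17], [-0.0, 0.17, 0.986], [-1.0, -0.002, 0.0]]
twist [-0.2  0.   0.1] delta(cur axes) cm [ 1.46  0.35 -0.06] delta(final axes) [ 1.47  0.35 -0.06]
twist [179.8   0.2  -0. ] delta(cur axes) cm [ 1.46  0.35 -0.06] delta(final axes) [ 1.47 -0.35  0.06]
```

```bash
python3 -m inch '[{"fingers":-1,"delta_pos":[0.9,0.2,0],"twist":[0,0,0]},{"fingers":-1,"delta_pos":[0.3,0,0],"twist":[0,0,0]},{"fingers":-1,"delta_pos":[0.2,0,0],"twist":[0,0,0]},{"fingers":-1,"delta_pos":[0,0,0],"twist":[0,0,0]}]'
python3 - <<'E'
from h import *
p=T0-.037*TX+.073*TY
go(*p,.0155,80.4)
E
```

```text
time: 25.0
tool_pos: [0.6345, -0.0168, 0.0167]
tool_rot: [0.54, -0.456, 0.541, 0.456]
contact_force: [-6.0, 0.2, 9.2]
gripper_width: 0.472
t 25.0 pos [ 0.6345 -0.0168  0.0167] j [-0.14  0.29  1.73 -0.    1.12 -1.54] F [-6.   0.2  9.2] w 0.472
[[-0.001, -0.986, 0.169], [-0.0, 0.169, 0.986], [-1.0, 0.001, -0.0]]
twist [-0.1 -0.  -0.1] delta(cur axes) cm [ 0.12  0.07 -0.09] delta(final axes) [ 0.12  0.07 -0.09]
twist [ 1.799e+02 -1.000e-01  0.000e+00] delta(cur axes) cm [ 0.12  0.07 -0.09] delta(final axes) [ 0.12 -0.07  0.09]
```

```bash
python3 -m inch '[{"fingers":0.1,"delta_pos":[0,0,0],"twist":[0,0,0]},{"fingers":0.2,"delta_pos":[0,0,0],"twist":[0,0,0]},{"fingers":0.25,"delta_pos":[0,0,0],"twist":[0,0,0]},{"fingers":0.25,"delta_pos":[-2,0,0],"twist":[0,0,0]},{"fingers":0.25,"delta_pos":[-5,0,0],"twist":[0,0,0]}]';python3 -m inch '[{"fingers":0.6,"delta_pos":[-6,0,0],"twist":[0,0,0]},{"fingers":1,"delta_pos":[-2,0,0],"twist":[0,0,0]},{"fingers":1,"delta_pos":[0,0,0],"twist":[0,0,0]},{"fingers":1,"delta_pos":[0,0,0],"twist":[0,0,0]}]';python3 - <<'E'
from h import *
d=snap('wrist','w12')
W=cloud(d)
for n,c in [('bush',T0-.037*TX+.073*TY),('sl',T0-.037*TX),('bu',T0-.037*TX-.073*TY)]:
    q=near(W,c,.035,.05,.08);print(n,c,len(q),q.mean(0),cv2.minAreaRect(q[:,:2].astype(np.float32)*1000))
go(.473,-.418,.15,80.4)
E
```

```text
time: 25.62
tool_pos: [0.6324, -0.0165, 0.0834]
tool_rot: [0.539, -0.454, 0.542, 0.457]
contact_force: [1.6, -0.9, -0.5]
gripper_width: 0.62
time: 26.12
tool_pos: [0.6333, -0.0166, 0.1627]
tool_rot: [0.54, -0.455, 0.541, 0.457]
contact_force: [0.2, 0.3, -0.4]
gripper_width: 1.002
bush [ 0.63362  -0.017636] 1235 [ 0.63293661 -0.01744403  0.0620545 ] ((633.6875, -17.66531753540039), (40.23246383666992, 41.47331237792969), 80.11917877197266)
sl [ 0.561642 -0.005518] 665 [ 0.55989644 -0.00492209  0.06239133] ((560.238037109375, -5.133460998535156), (31.993181228637695, 33.02128982543945), 80.56265258789062)
bu [0.489664 0.0066  ] 1322 [0.49460154 0.00514463 0.05814392] ((493.8785095214844, 5.032583236694336), (33.51973342895508, 27.85741424560547), 79.87188720703125)
t 26.18 pos [ 0.633  -0.0166  0.162 ] j [-0.14  0.12  1.65 -0.    1.37 -1.54] F [0.1 0.5 0.4] w 1.003
[[-0.005, -0.986, 0.169], [0.001, 0.169, 0.986], [-1.0, 0.005, -0.0]]
twist [-0.1 -0.  -0.3] delta(cur axes) cm [  1.25   8.97 -42.27] delta(final axes) [  1.2    9.08 -42.24]
twist [179.9  -0.4   0. ] delta(cur axes) cm [  1.25   8.97 -42.27] delta(final axes) [ 1.2  -9.08 42.24]
```

View pics/w12.png

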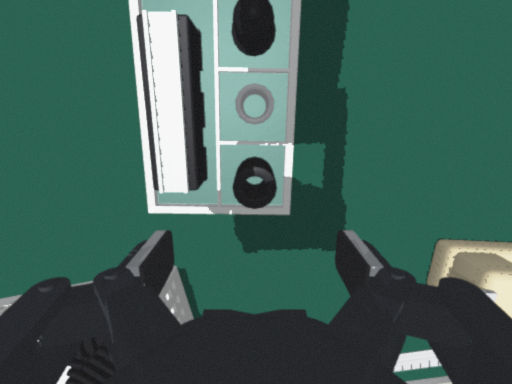

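All three stand in the row: the bushing at (254,182), the sleeve at (255,103) and the bumper at (253,25). I'll recheck the tray frame from the far corners.

Run:
```python
from h import *
d=load('w12')
cv2.imwrite('pics/w12c.png',cv2.resize(d['pixels'][120:225,135:305],None,fx=4.5,fy=4.5))
for q in [(148.5,214),(291.5,215),(216,142.5),(285,143),(285,70)]:
    w=pt(d,*q,.012)[:2]-T0; print(q,(w@TX).round(4),(w@TY).round(4))
```

```text
(148.5, 214) 0.0855 0.1187
(291.5, 215) -0.0797 0.1204
(216, 142.5) 0.0043 0.037
(285, 143) -0.0699 0.0378
(285, 70) -0.068 -0.035
```

View pics/w12c.png

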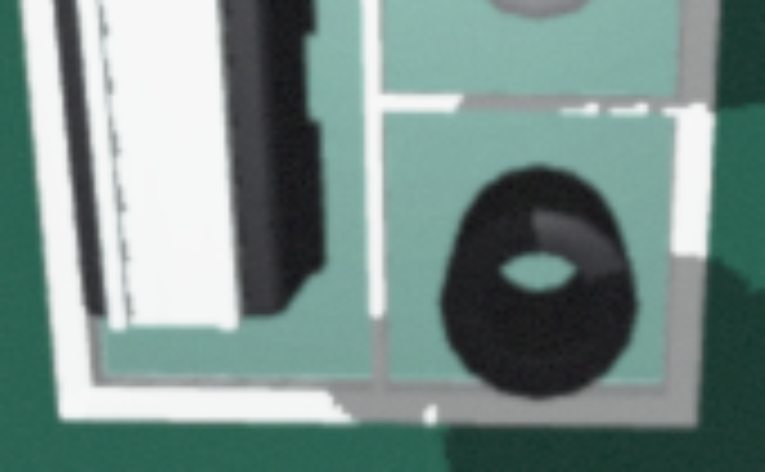

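```bash
python3 -m inch '[{"fingers":1,"delta_pos":[0,1,-4.5],"twist":[0,0,0]},{"fingers":1,"delta_pos":[0,1.2,-5.6],"twist":[0,0,0]},{"fingers":1,"delta_pos":[0,1.2,-5.6],"twist":[0,0,0]},{"fingers":1,"delta_pos":[0,1.2,-5.6],"twist":[0,0,0]},{"fingers":1,"delta_pos":[0,1.2,-5.6],"twist":[0,0,0]}]';python3 -m inch '[{"fingers":1,"delta_pos":[0,1.2,-5.6],"twist":[0,0,0]},{"fingers":1,"delta_pos":[0,1.2,-5.6],"twist":[0,0,0]},{"fingers":1,"delta_pos":[0,0.7,-3.5],"twist":[0,0,0]},{"fingers":1,"delta_pos":[2,0,0],"twist":[0,0,0]},{"fingers":1,"delta_pos":[0,0,0],"twist":[0,0,0]}]'
python3 - <<'E'
from h import *
go(.473,-.418,.0,80.4)
d=snap('wrist','w13')
W=cloud(d)
q=near(W,np.array([.473,-.418]),.04,.005,.015);print(len(q),q.mean(0),cv2.minAreaRect(q[:,:2].astype(np.float32)*1000))
E
```

```text
time: 26.8
tool_pos: [0.5299, -0.2729, 0.1622]
tool_rot: [0.54, -0.454, 0.541, 0.457]
contact_force: [0.3, 0.5, -0.2]
gripper_width: 1.002
time: 27.42
tool_pos: [0.4748, -0.4093, 0.14]
tool_rot: [0.541, -0.453, 0.541, 0.459]
contact_force: [-0.2, 0.7, 0.5]
gripper_width: 1.002
t 27.43 pos [ 0.4748 -0.4093  0.14  ] j [-0.83  0.13  1.68  0.    1.33 -2.23] F [-0.2  0.7  0.5] w 1.002
[[-0.005, -0.986, 0.169], [0.007, 0.169, 0.986], [-1.0, 0.006, 0.006]]
twist [-0.1  0.3 -0.4] delta(cur axes) cm [13.99 -0.06 -0.96] delta(final axes) [14.    0.03 -0.88]
twist [179.9  -0.6  -0.5] delta(cur axes) cm [13.99 -0.06 -0.96] delta(final axes) [14.   -0.03  0.88]
1321 [ 0.47369041 -0.4177951   0.01089717] ((474.3598327636719, -417.9674377441406), (44.68719482421875, 44.83639907836914), 29.199079513549805)
```

View pics/w13.png

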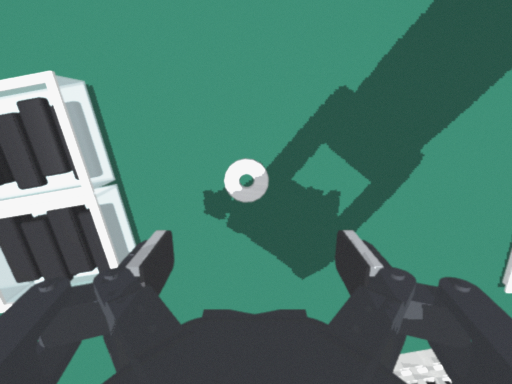

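```bash
python3 -m inch '[{"fingers":1,"delta_pos":[3,0,-0.9],"twist":[0,0.3,-0.4]},{"fingers":1,"delta_pos":[4,0,0],"twist":[0,0,0]},{"fingers":1,"delta_pos":[4,0,0],"twist":[0,0,0]},{"fingers":1,"delta_pos":[0,0,0],"twist":[0,0,0]},{"fingers":1,"delta_pos":[0,0,0],"twist":[0,0,0]}]'
python3 - <<'E'
from h import *
go(.4742,-.418,.0,80.4)
d=snap('wrist','w14'); snap('side','s14')
cv2.imwrite('pics/s14c.png',cv2.resize(load('s14')['pixels'][220:350,300:460],None,fx=4.5,fy=4.5,interpolation=cv2.INTER_CUBIC))
E
```

```text
time: 28.1
tool_pos: [0.4766, -0.4212, 0.0364]
tool_rot: [0.541, -0.46, 0.54, 0.452]
contact_force: [0.7, -0.2, -0.2]
gripper_width: 0.999
t 28.1 pos [ 0.4766 -0.4212  0.0364] j [-0.84  0.26  1.73  0.    1.14 -2.24] F [ 0.7 -0.2 -0.2] w 0.999
[[0.007, -0.986, 0.168], [-0.008, 0.168, 0.986], [-1.0, -0.009, -0.006]]
twist [-0.1 -0.4  0.5] delta(cur axes) cm [3.64 0.32 0.3 ] delta(final axes) [3.64 0.29 0.27]
twist [179.9   0.8   0.6] delta(cur axes) cm [3.64 0.32 0.3 ] delta(final axes) [ 3.64 -0.29 -0.27]
```

View pics/w14.png

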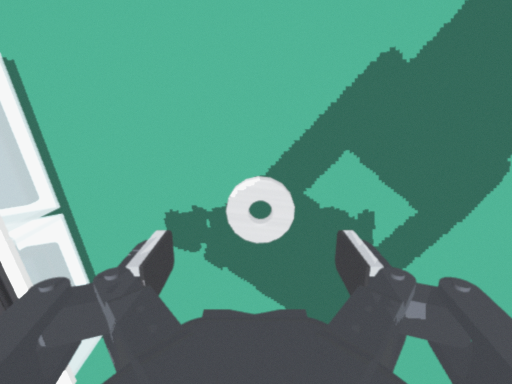

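View pics/s14c.png

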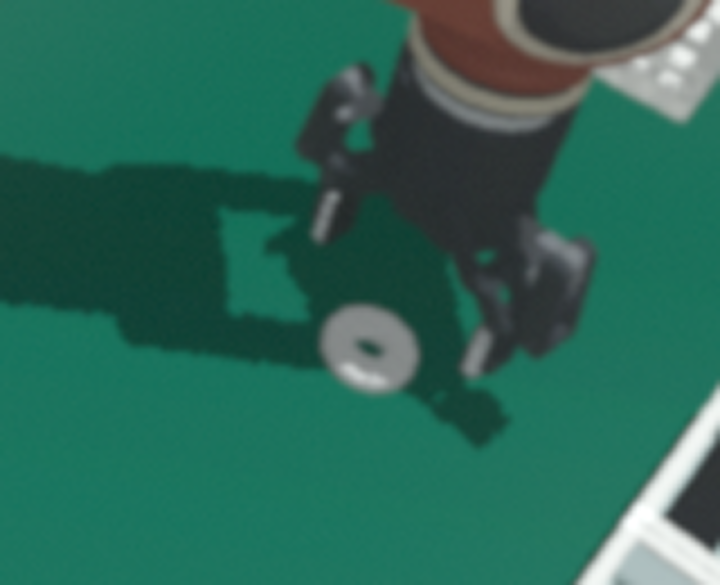

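Run:
```python
from h import *
d=load('w14'); P=cloud(d)
for u,v in [(160,238),(155,245),(168,240),(350,238),(345,240),(170,260),(340,260),(136,265),(375,265)]: print(u,v,P[v,u].round(4))
for n,c,z in [('w1',(.578,.28),.2),]:
    pass
e=load('w8'); Q=cloud(e)   # closed ~32mm at TCP z .0923
for u,v in [(216,226),(214,235),(297,226),(213,250)]: print(u,v,Q[v,u].round(4))
go(.4742,-.418,.0,80.4)
```

```text
160 238 [ 0.4592 -0.4638  0.0647]
155 245 [ 0.4593 -0.4637  0.0715]
168 240 [ 0.4638 -0.4633  0.0581]
350 238 [ 0.4742 -0.3765  0.0639]
345 240 [ 0.4754 -0.3786  0.0629]
170 260 [ 0.475  -0.4653  0.0576]
340 260 [ 0.4882 -0.3808  0.059 ]
136 265 [ 0.4591 -0.4654  0.0874]
375 265 [ 0.4743 -0.3746  0.0872]
216 226 [ 0.5459 -0.023   0.1058]
214 235 [ 0.5458 -0.0224  0.117 ]
297 226 [0.5532 0.0184 0.1055]
213 250 [ 0.5461 -0.0208  0.1317]
t 28.2 pos [ 0.477  -0.4222  0.0377] j [-0.84  0.26  1.73  0.    1.14 -2.24] F [ 0.5 -0.4  0.1] w 1.002
[[0.009, -0.986, 0.168], [-0.01, 0.168, 0.986], [-1.0, -0.01, -0.008]]
twist [-0.1 -0.5  0.6] delta(cur axes) cm [3.76 0.39 0.4 ] delta(final axes) [3.77 0.35 0.37]
twist [179.9   0.9   0.7] delta(cur axes) cm [3.76 0.39 0.4 ] delta(final axes) [ 3.77 -0.35 -0.37]
```

Run:
```python
from h import *
for f,t in [('w14',.0368),('w8',.0923),('w13',.14),('w12',.162)]:
    P=cloud(load(f)); 
    for (u0,u1) in ([(140,174),(338,375)] if f!='w8' else [(203,219),(291,310)]):
        z=P[222:300,u0:u1,2]; m=z>(t-.015); k=np.nanargmin(np.where(m,z,9)); v,u=np.unravel_index(k,z.shape); print(f,u+u0,v+222,round(z[v,u]-t,4), np.sort(z[m])[:30:5].round(4)-t)
```

```text
w14 173 244 0.0138 [0.0138 0.0147 0.0151 0.0154 0.0157 0.0161]
w14 338 234 0.0145 [0.0145 0.0155 0.0162 0.0166 0.017  0.0174]
w8 204 229 0.008 [0.008  0.0087 0.009  0.0099 0.0103 0.0108]
w8 305 229 0.0074 [0.0074 0.0087 0.0091 0.0095 0.0099 0.0109]
w13 173 246 0.0142 [0.0142 0.0148 0.0151 0.0152 0.0155 0.0162]
w13 338 236 0.0162 [0.0162 0.0169 0.0172 0.0177 0.018  0.0182]
w12 173 247 0.0148 [0.0148 0.0154 0.0158 0.0162 0.0164 0.0169]
w12 338 231 0.016 [0.016  0.0174 0.0181 0.0183 0.0187 0.0189]
```

```bash
python3 -m inch '[{"fingers":1,"delta_pos":[1.5,0.2,0.2],"twist":[0,-0.3,0.4]},{"fingers":1,"delta_pos":[0,0,0],"twist":[0,0,0]},{"fingers":1,"delta_pos":[0,0,0],"twist":[0,0,0]},{"fingers":1,"delta_pos":[0,0,0],"twist":[0,0,0]}]'
python3 - <<'E'
from h import *
go(.4742,-.418,-.007,80.4)
E
```

```text
time: 28.7
tool_pos: [0.474, -0.4191, 0.0201]
tool_rot: [0.541, -0.456, 0.541, 0.456]
contact_force: [-0.0, 0.7, -0.3]
gripper_width: 1.004
t 28.7 pos [ 0.474  -0.4191  0.0201] j [-0.84  0.28  1.73 -0.    1.13 -2.24] F [-0.   0.7 -0.3] w 1.004
[[0.0, -0.986, 0.169], [-0.0, 0.169, 0.986], [-1.0, -0.0, -0.0]]
twist [-0.1 -0.   0. ] delta(cur axes) cm [ 2.71 -0.    0.11] delta(final axes) [ 2.71 -0.    0.11]
twist [179.9   0.    0. ] delta(cur axes) cm [ 2.71 -0.    0.11] delta(final axes) [ 2.71  0.   -0.11]
```

```bash
python3 -m inch '[{"fingers":1,"delta_pos":[1,0,0.1],"twist":[0,0,0]},{"fingers":1,"delta_pos":[0.8,0,0],"twist":[0,0,0]},{"fingers":1,"delta_pos":[0.4,0,0],"twist":[0,0,0]},{"fingers":1,"delta_pos":[0.4,0,0],"twist":[0,0,0]},{"fingers":1,"delta_pos":[0,0,0],"twist":[0,0,0]}]'; python3 -m inch '[{"fingers":0.5,"delta_pos":[0,0,0],"twist":[0,0,0]},{"fingers":0.2,"delta_pos":[0,0,0],"twist":[0,0,0]},{"fingers":0.2,"delta_pos":[0,0,0],"twist":[0,0,0]},{"fingers":0.2,"delta_pos":[0,0,0],"twist":[0,0,0]}]';python3 - <<'E'
from h import *
st()
d=snap('wrist','w15')
P=cloud(d)
for (u0,u1) in [(150,230),(290,360)]:
    z=P[222:300,u0:u1,2]; m=z>-.01; print(np.sort(z[m&(P[222:300,u0:u1,2]<.04)])[:5])
E
```

```text
time: 29.32
tool_pos: [0.4739, -0.4177, -0.0066]
tool_rot: [0.541, -0.456, 0.541, 0.456]
contact_force: [0.3, -0.4, -0.6]
gripper_width: 1.0
time: 29.82
tool_pos: [0.4755, -0.4189, -0.0033]
tool_rot: [0.541, -0.457, 0.54, 0.455]
contact_force: [-0.9, 3.1, 10.1]
gripper_width: 0.605
t 29.82 pos [ 0.4755 -0.4189 -0.0033] j [-0.84  0.32  1.74  0.    1.09 -2.24] F [-0.9  3.1 10.1] w 0.605
[[0.003, -0.986, 0.169], [-0.002, 0.169, 0.986], [-1.0, -0.003, -0.001]]
[-0.00050362 -0.000399   -0.00035531 -0.00035512 -0.00030707]
[-0.00084171 -0.00056773 -0.00056747 -0.00050051 -0.00041447]
```

View pics/w15.png

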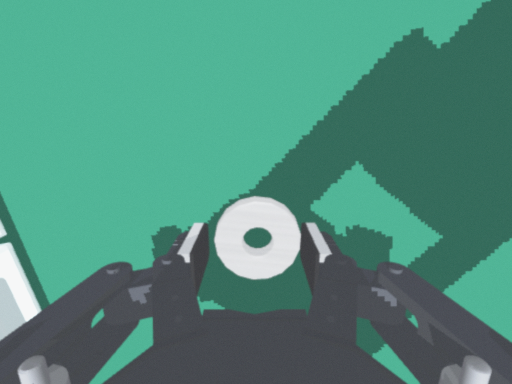

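```bash
python3 -m inch '[{"fingers":0.2,"delta_pos":[-0.5,0,0],"twist":[0,0,0]},{"fingers":0.2,"delta_pos":[0,0,0],"twist":[0,0,0]},{"fingers":-1,"delta_pos":[0,0,0],"twist":[0,0,0]},{"fingers":-1,"delta_pos":[0,0,0],"twist":[0,0,0]},{"fingers":-1,"delta_pos":[0,0,0],"twist":[0,0,0]}]';python3 - <<'E'
from h import *
st()
E
```

```text
time: 30.5
tool_pos: [0.4743, -0.4182, -0.0003]
tool_rot: [0.541, -0.456, 0.541, 0.456]
contact_force: [-0.9, 1.6, 5.6]
gripper_width: 0.505
t 30.5 pos [ 4.743e-01 -4.182e-01 -3.000e-04] j [-0.84  0.31  1.74  0.    1.09 -2.24] F [-0.9  1.6  5.6] w 0.505
[[0.0, -0.986, 0.169], [-0.0, 0.169, 0.986], [-1.0, -0.0, -0.0]]
```

```bash
python3 -m inch '[{"fingers":-1,"delta_pos":[-1,0,0],"twist":[0,0,0]},{"fingers":-1,"delta_pos":[-4,0,0],"twist":[0,0,0]},{"fingers":-1,"delta_pos":[-5,0,0],"twist":[0,0,0]},{"fingers":-1,"delta_pos":[-4,0,0],"twist":[0,0,0]},{"fingers":-1,"delta_pos":[0,0,0],"twist":[0,0,0]}]';python3 - <<'E'
from h import *
go(.6335,-.0175,.14,80.4)
d=snap('wrist','w16')
E
```

```text
time: 31.12
tool_pos: [0.4758, -0.42, 0.1438]
tool_rot: [0.541, -0.459, 0.541, 0.453]
contact_force: [0.3, 0.1, -1.6]
gripper_width: 0.5
t 31.12 pos [ 0.4758 -0.42    0.1438] j [-0.84  0.14  1.67 -0.    1.32 -2.24] F [ 0.3  0.1 -1.6] w 0.5
[[0.006, -0.986, 0.169], [-0.006, 0.169, 0.986], [-1.0, -0.007, -0.005]]
twist [-0.1 -0.3  0.4] delta(cur axes) cm [ 0.21 -8.73 42.34] delta(final axes) [ 0.38 -8.83 42.32]
twist [179.9   0.6   0.5] delta(cur axes) cm [ 0.21 -8.73 42.34] delta(final axes) [  0.38   8.83 -42.32]
```

View pics/w16.png

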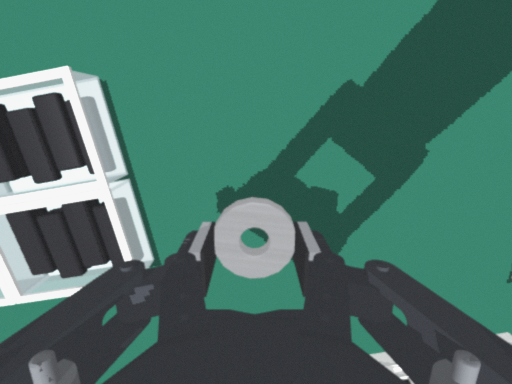

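```bash
python3 -m inch '[{"fingers":-1,"delta_pos":[0,-0.9,4.4],"twist":[0,0,0]},{"fingers":-1,"delta_pos":[0,-1.2,5.6],"twist":[0,0,0]},{"fingers":-1,"delta_pos":[0,-1.2,5.6],"twist":[0,0,0]},{"fingers":-1,"delta_pos":[0,-1.2,5.6],"twist":[0,0,0]},{"fingers":-1,"delta_pos":[0,-1.2,5.6],"twist":[0,0,0]}]';python3 -m inch '[{"fingers":-1,"delta_pos":[0,-1.2,5.6],"twist":[0,0,0]},{"fingers":-1,"delta_pos":[0,-1.2,5.6],"twist":[0,0,0]},{"fingers":-1,"delta_pos":[0,-0.7,3.6],"twist":[0,0,0]},{"fingers":-1,"delta_pos":[0,0,0],"twist":[0,0,0]},{"fingers":-1,"delta_pos":[0,0,0],"twist":[0,0,0]}]'; python3 -m inch '[{"fingers":-1,"delta_pos":[0,0,0],"twist":[0,0,0]}]'
python3 - <<'E'
from h import *
d=snap('wrist','w17')
s,r=st(); W=cloud(d); c=s['tool_pos'];
q=near(W,c[:2],.035,c[2]+.004,c[2]+.016); q=q[np.abs((q[:,:2]-c[:2])@r.as_matrix()[:2,2])<.022];print(len(q),(q.mean(0)-c).round(4))
(a,b),sz,an=cv2.minAreaRect(q[:,:2].astype(np.float32)*1000); print(a-c[0]*1000,b-c[1]*1000,sz)
u=[(255,237)]; print(pt(d,255,237,c[2]+.0102)-c)
go(.6335,-.0175,.0625,80.4)
E
```

```text
time: 31.8
tool_pos: [0.5743, -0.1611, 0.1357]
tool_rot: [0.54, -0.454, 0.541, 0.457]
contact_force: [-0.2, 0.3, -0.5]
gripper_width: 0.504
time: 32.42
tool_pos: [0.6298, -0.0231, 0.1366]
tool_rot: [0.54, -0.455, 0.542, 0.457]
contact_force: [-0.0, 0.3, -1.4]
gripper_width: 0.507
time: 32.55
tool_pos: [0.6303, -0.0239, 0.1378]
tool_rot: [0.541, -0.455, 0.541, 0.456]
contact_force: [0.1, 0.2, -0.7]
gripper_width: 0.503
t 32.6 pos [ 0.6305 -0.024   0.1382] j [-0.16  0.14  1.68 -0.    1.32 -1.55] F [-0.4 -1.3 -1.2] w 0.5
[[-0.001, -0.985, 0.171], [-0.0, 0.171, 0.985], [-1.0, 0.001, -0.0]]
4833 [-0.0016 -0.0002  0.0107]
-0.01379229090912304 -0.551228817862647 (43.50220489501953, 45.6234016418457)
[-0.00205152 -0.0004326   0.0102    ]
t 32.6 pos [ 0.6305 -0.024   0.1382] j [-0.16  0.14  1.68 -0.    1.32 -1.55] F [-0.4 -1.3 -1.2] w 0.5
[[-0.001, -0.985, 0.171], [-0.0, 0.171, 0.985], [-1.0, 0.001, -0.0]]
twist [-0.2 -0.  -0.1] delta(cur axes) cm [ 7.57 -0.19  0.69] delta(final axes) [ 7.57 -0.18  0.69]
twist [ 1.798e+02 -1.000e-01  0.000e+00] delta(cur axes) cm [ 7.57 -0.19  0.69] delta(final axes) [ 7.57  0.18 -0.69]
```

View pics/w17.png

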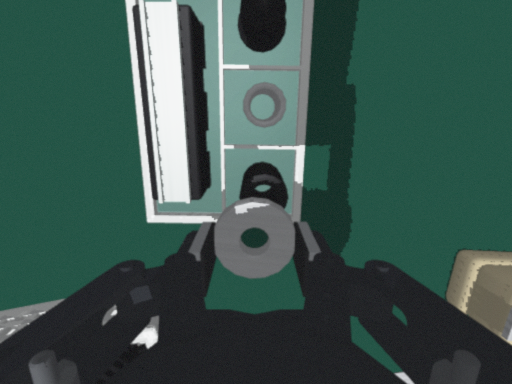

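```bash
python3 -m inch '[{"fingers":-1,"delta_pos":[2,-0.2,0.7],"twist":[0,0,0]},{"fingers":-1,"delta_pos":[2.5,0,0],"twist":[0,0,0]},{"fingers":-1,"delta_pos":[1.5,0,0],"twist":[0,0,0]},{"fingers":-1,"delta_pos":[0,0,0],"twist":[0,0,0]},{"fingers":-1,"delta_pos":[0,0,0],"twist":[0,0,0]}]'
python3 - <<'E'
from h import *
go(.634,-.0174,.0625,80.4)
snap('side','s18')
cv2.imwrite('pics/s18c.png',cv2.resize(load('s18')['pixels'][100:240,210:350],None,fx=4.2,fy=4.2,interpolation=cv2.INTER_CUBIC))
E
```

```text
time: 33.22
tool_pos: [0.6349, -0.0164, 0.0795]
tool_rot: [0.541, -0.456, 0.54, 0.455]
contact_force: [-0.3, 1.0, -0.8]
gripper_width: 0.5
t 33.23 pos [ 0.6349 -0.0164  0.0795] j [-0.14  0.21  1.71  0.    1.22 -1.54] F [-0.3  1.  -0.8] w 0.5
[[0.001, -0.986, 0.169], [-0.0, 0.169, 0.986], [-1.0, -0.001, 0.0]]
twist [-0.1  0.   0.1] delta(cur axes) cm [ 1.7   0.07 -0.12] delta(final axes) [ 1.7   0.07 -0.12]
twist [ 1.799e+02  1.000e-01 -0.000e+00] delta(cur axes) cm [ 1.7   0.07 -0.12] delta(final axes) [ 1.7  -0.07  0.12]
```

View pics/s18c.png

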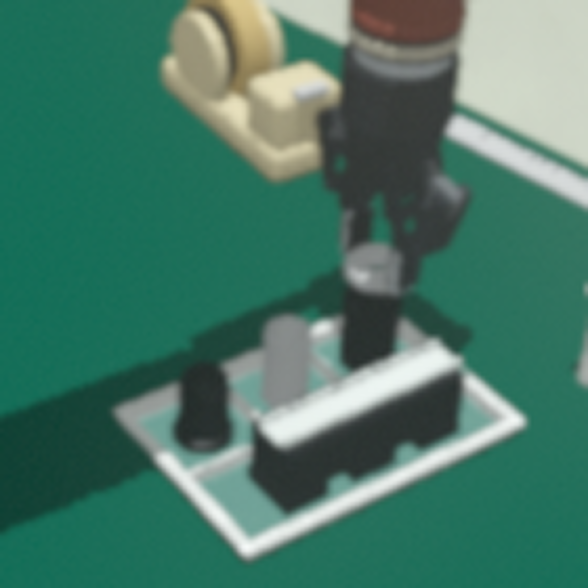

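The washer is aligned over the bushing (372,265 in the crop), so I'm lowering it.

```bash
python3 -m inch '[{"fingers":-1,"delta_pos":[0.8,0,-0.1],"twist":[0,0,0]},{"fingers":-1,"delta_pos":[0.4,0,0],"twist":[0,0,0]},{"fingers":-1,"delta_pos":[0.3,0,0],"twist":[0,0,0]},{"fingers":-1,"delta_pos":[0,0,0],"twist":[0,0,0]}]'
python3 - <<'E'
from h import *
go(.634,-.0174,.0625,80.4)
E
```

```text
time: 33.78
tool_pos: [0.6338, -0.0172, 0.0634]
tool_rot: [0.54, -0.456, 0.541, 0.456]
contact_force: [-0.3, 0.6, -1.6]
gripper_width: 0.504
t 33.77 pos [ 0.6338 -0.0172  0.0634] j [-0.14  0.23  1.71 -0.    1.2  -1.55] F [-0.3  0.6 -1.6] w 0.504
[[-0.001, -0.986, 0.169], [0.0, 0.169, 0.986], [-1.0, 0.001, -0.0]]
twist [-0.1 -0.  -0. ] delta(cur axes) cm [ 0.09 -0.02 -0.01] delta(final axes) [ 0.09 -0.02 -0.01]
twist [ 1.799e+02 -1.000e-01  0.000e+00] delta(cur axes) cm [ 0.09 -0.02 -0.01] delta(final axes) [0.09 0.02 0.01]
```

```bash
python3 -m inch '[{"fingers":-1,"delta_pos":[0.1,0,0],"twist":[0,0,0]},{"fingers":-1,"delta_pos":[0,0,0],"twist":[0,0,0]},{"fingers":-1,"delta_pos":[0.1,0,0],"twist":[0,0,0]},{"fingers":-1,"delta_pos":[0,0,0],"twist":[0,0,0]},{"fingers":-1,"delta_pos":[0,0,0],"twist":[0,0,0]}]'
```

```text
time: 34.4
tool_pos: [0.6341, -0.0172, 0.0618]
tool_rot: [0.541, -0.456, 0.541, 0.456]
contact_force: [-0.2, 0.8, -1.8]
gripper_width: 0.502
```

```bash
python3 -m inch '[{"fingers":-1,"delta_pos":[0.1,0,0],"twist":[0,0,0]},{"fingers":-1,"delta_pos":[0,0,0],"twist":[0,0,0]},{"fingers":-1,"delta_pos":[0,0,0],"twist":[0,0,0]}]'
```

```text
time: 34.78
tool_pos: [0.6346, -0.0174, 0.0618]
tool_rot: [0.541, -0.456, 0.54, 0.455]
contact_force: [-2.7, 0.4, 5.1]
gripper_width: 0.506
```

Contact. Opening gently.

```bash
python3 -m inch '[{"fingers":0.1,"delta_pos":[0,0,0],"twist":[0,0,0]},{"fingers":0.2,"delta_pos":[0,0,0],"twist":[0,0,0]},{"fingers":0.4,"delta_pos":[0,0,0],"twist":[0,0,0]},{"fingers":0.4,"delta_pos":[0,0,0],"twist":[0,0,0]},{"fingers":0.4,"delta_pos":[-2,0,0],"twist":[0,0,0]}]';python3 -m inch '[{"fingers":0.4,"delta_pos":[-5,0,0],"twist":[0,0,0]},{"fingers":0.4,"delta_pos":[-5,0,0],"twist":[0,0,0]},{"fingers":0.4,"delta_pos":[0,0,0],"twist":[0,0,0]},{"fingers":0.4,"delta_pos":[0,0,0],"twist":[0,0,0]}]'
python3 - <<'E'
from h import *
d=snap('wrist','w19');W=cloud(d);snap('side','s19')
c=T0-.037*TX+.073*TY
q=near(W,c,.035,.066,.078);print(len(q),q.mean(0),cv2.minAreaRect(q[:,:2].astype(np.float32)*1000))
q=near(W,c,.035,.01,.062);print(len(q),q.mean(0),cv2.minAreaRect(q[:,:2].astype(np.float32)*1000))
cv2.imwrite('pics/s19c.png',cv2.resize(load('s19')['pixels'][150:240,220:340],None,fx=6,fy=6,interpolation=cv2.INTER_CUBIC))
E
```

```text
time: 35.4
tool_pos: [0.6325, -0.017, 0.0793]
tool_rot: [0.54, -0.455, 0.542, 0.457]
contact_force: [1.2, 0.1, 0.6]
gripper_width: 0.696
time: 35.9
tool_pos: [0.6342, -0.0173, 0.1818]
tool_rot: [0.541, -0.456, 0.54, 0.455]
contact_force: [0.1, 0.0, 0.0]
gripper_width: 0.697
1528 [ 0.63366664 -0.01815521  0.07286924] ((634.5653076171875, -18.15032958984375), (44.83672332763672, 44.89732360839844), 27.39899444580078)
383 [ 0.62885413 -0.01393435  0.03300923] ((631.4909057617188, -8.484813690185547), (55.92387390136719, 39.46477508544922), 41.39581298828125)
```

View pics/w19.png

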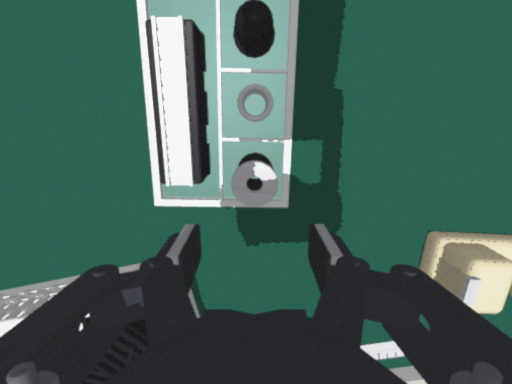

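View pics/s19c.png

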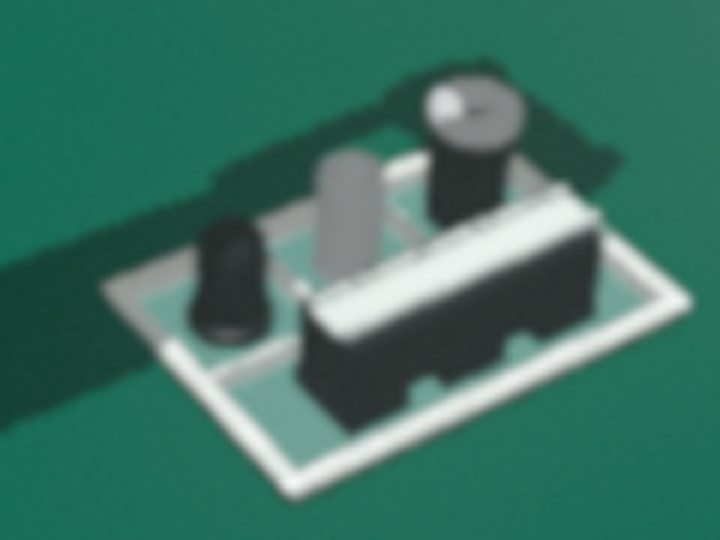

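Run:
```python
from h import *
W=cloud(load('s19')); W2=cloud(load('w19'))
def tr(a): a=np.array(a)/1000-T0; return (a@TX).round(4),(a@TY).round(4)
for n,w in (('side',W),('wrist',W2)):
    q=near(w,T0+.037*TX,.1,.055,.066); q=q[((q[:,:2]-T0)@TX)>.005]
    r=cv2.minAreaRect(q[:,:2].astype(np.float32)*1000); print(n,len(q),q[:,2].mean(),tr(r[0]),r)
for m,c in (('bumper',-.073),('sleeve',0),('bushing',.073)):
    q=near(W,T0-.037*TX+c*TY,.035,.02,.078); print(m,q[:,2].max(), tr(q[:,:2].mean(0)*1000))
d=snap('top','t19');q=near(cloud(d),np.array([.475,.406]),.06,.01,.03);print('pad',q.mean(0),cv2.minAreaRect(q[:,:2].astype(np.float32)*1000)[0]); st()
```

```text
side 537 0.05888999470476292 (np.float64(0.0396), np.float64(0.0025)) ((551.3858642578125, -81.4730224609375), (44.69597244262695, 151.84120178222656), 80.11175537109375)
wrist 7583 0.059063362127068884 (np.float64(0.038), np.float64(0.0025)) ((551.6993408203125, -79.9225082397461), (43.88153839111328, 150.32762145996094), 80.24334716796875)
bumper 0.06451336445163458 (np.float64(-0.028), np.float64(-0.0782))
sleeve 0.06562370913296256 (np.float64(-0.0322), np.float64(-0.0057))
bushing 0.0757828819086599 (np.float64(-0.0294), np.float64(0.067))
pad [0.47342739 0.40652145 0.01626237] (474.8889465332031, 406.68878173828125)
t 36.05 pos [ 0.6331 -0.0171  0.179 ] j [-0.14  0.11  1.64  0.    1.39 -1.55] F [ 0.7  0.7 -0.2] w 0.699
[[-0.003, -0.986, 0.169], [0.0, 0.169, 0.986], [-1.0, 0.003, -0.0]]
```

All the checks agree. Only the visible faces bias the cylinder means toward the side camera. I'm handing in.

```bash
python3 -c "
from plant import manip
print(manip.job_done())"
```

```text
the job is handed in; nothing more can be done
None
```

The kit is made up in the tray and handed in at about 36 s of the 109 s allowed. The hand-in reports no verdict.

**Block:** it lies flat in the long compartment. The wrist view puts it at tray x +38, y +2.5 mm, turned less than 1° from lengthwise; the side view puts x at +39.6 mm.

**Row of three:** the bushing, sleeve and bumper stand upright in the left, middle and right compartments. The bushing and sleeve measured within about 2 mm of the targets I set. The bumper was set down within about 1 mm of its target, and later views only confirmed that it stands in its compartment.

**Washer:** it lies flat on the bushing, with its axis about 1 mm from the bushing's. It was in clear contact when I released it.

**Pad:** it measured in the same place before and after, within about 1 mm.

**Disagreements:**
- Different camera views put the tray 2–4 mm apart. I used a value in between, and the difference is well inside the tolerances.
- The side camera's averages for the three upright parts are 5–9 mm off across the tray and 5–6 mm off along it. It sees only their near faces, so I did not use those averages for position.
- While closing on the washer, the fingertips touched the bench at about 10 N. I raised the tool 5 mm before gripping.

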